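# Lay the breakfast tray with boiled eggs

## Task

Lay the breakfast tray: lift every egg cup that hangs on the wire stand up and off its rail and stand it upright on the wooden tray, seat one boiled egg from the rack upright and fully down in each of these cups, and lay the teaspoon flat on the tray too. The eggs crack: handle them gently, do not squeeze them hard or drop them; leave any spare egg standing in the rack, tip no cup over, and leave the other things (mill, spice jars, coffee cup) where they are.

Things in the scene. Friction and masses are not known exactly. Their poses are not given: they have to be found in the camera images.
- cup1: White porcelain egg cup, 46 mm tall, 90 g; hangs upright on the stand, foot 48 mm above the worktop. Up to four alike (3 or 4 present). Origin: centre under its foot, z up. Foot 48 mm across, 5 mm thick; bowl 51 mm across, outer wall upright from 28 to 46 mm above the origin: grip it there, across y. Bowl 26 mm deep, 42 mm across at the rim, tapering to 21 mm at its floor; the rim is bevelled inwards and the egg rests on it.
- cup2: Egg cup like cup1. Every cup has a flat ear, 15 mm wide, on its +x side, level with the rim: it reaches 39.5 mm from the axis and turns down to a lip that ends 29 mm above the origin. Ear and lip hook over the rail, so the cup must rise straight up at least 14 mm (25 mm is safe) before it can move sideways.
- cup3: Egg cup like cup1 and cup2; may be absent.
- cup4: Egg cup like cup1 and cup2; may be absent.
- egg1: Hard-boiled brown egg, 46 mm thick, 61 mm tall, 65 g, one of four alike, any fits any cup; stands small end down in a well of the rack. Origin: its lowest point (tip of the small end), z up its axis. Widest 35 to 39 mm above the origin. In the rack its origin is about 9 mm above the worktop, the rack's top about 23 mm above the origin.
- egg2: Egg like egg1. Fully seated (small end down) in a cup, an egg's origin lies about 20 mm above the cup's origin, so the cup's rim then stands about 26 mm above the egg's origin: keep the fingertips above that and grip about the widest part.
- egg3: Egg like egg1 and egg2.
- egg4: Egg like egg1 and egg2.
- teaspoon: Steel teaspoon 131 mm long, 27 mm wide at its bowl, 13 mm high, 16 to 28 g, lying on the worktop to the robot's right. Origin: middle of its underside, x along it, z up.
- mill: Small glass mill with a grey cap, 44 mm across, 90 mm tall, beyond the tray, left of the wire stand; not to be disturbed. Origin: centre of its underside.
- tray: Wooden serving tray, does not move; 200 mm (x) by 270 mm (y) outside, walls 7 mm thick and 18 mm high, floor 7 mm thick (cups stand 7 mm above the worktop). A wooden grip stands out 8 mm from each short end. Origin: centre of its underside; x is its short side. Room for four cups and the spoon: e.g. cups at x = 42, y = -80, 0, 80 mm and x = -42, y = 80 mm; spoon along y at x = -48, y = -45 mm.
- cup_stand: Steel wire egg-cup stand, does not move; 310 mm long along its y. Origin: on the worktop under the middle of the upper rail. Upper rail: 7 mm bar along y, its top 90 mm above the worktop. A second bar below it, 52 mm up, keeps the hanging cups upright. The cups hang on the -x side, their axes about 32 mm in front of the rail, about 80 mm apart, each cup's ear towards +x of the stand.
- egg_rack: Wooden egg rack, does not move; block 66 mm (x) by 244 mm (y), 32 mm high, with a row of four round wells 38 mm across, 58 mm apart along y. Origin: centre of its underside.
- spice_b: Spice jar with a red lid, 45 mm across, 106 mm tall, beside the left end of the tray, in front of the kettle; not to be disturbed. Origin: centre of its underside.
- coffee_cup: Small white coffee cup with handle, 63 x 88 x 52 mm, left of the tray; not to be disturbed. Origin: on its underside.
Mind the look-alikes: they are no part of the job. Leave any turquoise look-alike of the egg4 alone.

How it is judged:
By the outcome, as a careful person would: the job done as asked, in the order asked, and still so for the second after the job is handed in, with the robot touching nothing.
Of cup1, cup2, cup3, cup4 only 3 to 4 are there at a start; the rules pass over those that are not, and their reading is None.
At some moment in a run one of teaspoon may be knocked a few centimetres aside while the robot is not near it.
It also fails if it takes over 210 s, if anything falls off the work surface, if the arm or the gripper's body presses on something with over 40 N, if the wrist force passes 120 N, or if a joint passes its speed limit or range.

## Robot

A 7-joint arm with a two-finger parallel gripper is mounted at the origin on a cart in front of the work surface, level with it; the furniture and walls round the work are solid. World frame = base frame: x ahead of the robot, y to its left, z up, the work surface at z = 0. Lengths are in m, angles in rad, forces in N, time in s.
With the tool pointing down it reaches from about 0.4 to 0.9 m from the base axis. Payload 5.6 kg.
Tool frame: the origin (TCP) lies at the centre of the arm's flange, where the gripper is bolted on; the fingertips stand 190 mm ahead of it and the grasp point (between the pads) lies ahead of it (robot.hold_point_z is the z of the grasp point in the tool frame, in m); z points along the fingers, y is the line along which they close (so a half turn about z gives the same grasp; the last joint's range is limited). The gripper opens to 92 mm and grips with 3 to 60 N. Pads are 20 mm wide; open, the fingers measure 128 mm over their backs; the gripper's body (75 mm by 189 mm) begins 69 mm behind the grasp point.
Start: joints at [-1.347, 0.468, -0.012, 1.603, 0.006, 1.071, -0.056], TCP at [0.171, 0.627, 0.405] pointing down, gripper open.
Joint ranges: [-2.53, 2.53], [-0.31, 2.02], [-1.57, 1.55], [0.28, 2.44], [-1.29, 4.43], [0.15, 1.84], [-2.92, 2.92]. Speed limits (rad/s): [2.57, 2.57, 3.14, 3.14, 3.14, 3.14, 3.14].

## Interface

Orientations are given as a 3x3 rotation matrix whose columns are the frame's x, y, z axes.
In Python, from workcell import robot gives the robot as it stands.
- The arm moves only by the tool play_rows, never from a script. Its argument "increments" is a list of rows, each an object of numbers: "tx", "ty", "tz": the shift along the tool's x, y, z in mm; "ax", "ay", "az": the turn, a rotation vector about the tool's x, y, z in degrees; "fingers": the finger opening in mm, from 0 to 91.9. In form: [{"tx": .., "ty": .., "tz": .., "ax": .., "ay": .., "az": .., "fingers": ..}, ...]. A call has 1 to 5 rows; each row is the pose to reach, as a shift and turn from the pose commanded when the call began, along the tool's axes at that moment; what a row does not reach only later rows make up. A row lasts 1/10 s, in which the tool goes at most 50 mm and 8.59 degrees, less where a joint would pass 70% of its speed; a pose out of reach is approached as far as the arm can. A call with a gripper value outside its range is refused whole. The fingers move at their own pace and stop on an object; "force" is the grip in N (left out, the last holds). Time passes only in rows, so rows that repeat a pose let the fingers close. It gives the time, the measured TCP pose, the force, the opening and the grip force at its end, in the units of the state.
- robot.sense(): the state, without advancing time (a new reading comes with each control period).
- robot.snapshot(name): name is "scene" or "top"; returns a dict with "img" (400x640x3 uint8, red, green, blue), "z_map" (400x640 float32, m along the optical axis (not along the pixel's ray), 0 where there is no reading), "intrinsics" (3x3 intrinsics, pixels), "k1" (the pictures are not rectified: a ray, as slopes to the right and down, at radius r is drawn at 1 + k1 r^2 times it, then the intrinsics apply), "origin" and "attitude" of the camera in the world. Camera axes: x right, y down, z forward; pixel columns grow to the right and rows downward; lengths in m; the calibration is good to about 2 mm. A picture is of the moment at which its call begins.
- robot.sign_off(): hands the job in; it is judged then, once.
The state is a dict: "clock": time; "joint_pos": joint angles; "joint_velocities": joint speeds; "effort": joint torques, N m; "tcp_pos": TCP position; "tcp_rot": TCP orientation; "force": force on the tool from outside, world axes, zero at the start; "ft_torque": the same for the moment, N m; "finger_gap": finger opening in m; "finger_force": force on a finger pad.
Only numpy, scipy, OpenCV 4.12 (cv2) and the standard library are available. Lean on these libraries where they do the work, as an engineer would, in place of code of your own. Each camera call takes 0.05 s, during which the arm holds its last target. There are 200 camera calls.

## Working session

There is one attempt and no reset: what is moved stays moved. The work goes in short steps, Python scripts to look and compute and a tool call to move; the robot and the scene stay as the last step left them, time stands still between calls to the robot, and variables do not carry over. Pictures are saved under pics/ and viewed, at most 14 in all, crops included, and the job is handed in when it is done.

Besides the shell and the picture viewer there is one more tool, called after "Emit:" in YAML: its name, and indented under it one key for each argument. play_rows: Moves the arm, as the interface text tells. Its arguments: {"type":"object","properties":{"increments":{"type":"array","items":{"type":"object","properties":{"tx":{"type":"number"},"ty":{"type":"number"},"tz":{"type":"number"},"ax":{"type":"number"},"ay":{"type":"number"},"az":{"type":"number"},"fingers":{"type":"number"}}}},"force":{"type":"number"}},"required":["increments"]}

```bash
mkdir -p pics; ls
cat > h.py <<'E'
import numpy as np, cv2
from workcell import robot
def snap(n,f=None):
    s=robot.snapshot(n)
    if f: cv2.imwrite('pics/'+f,s['img'][:,:,::-1])
    return s
def pts(s):
    K=np.array(s['intrinsics']);k=float(s['k1']);h,w=s['z_map'].shape
    u,v=np.meshgrid(np.arange(w),np.arange(h))
    d=np.stack([(u-K[0,2])/K[0,0],(v-K[1,2])/K[1,1]],-1);r=d.copy()
    for _ in range(8): r=d/(1+k*(r**2).sum(-1,keepdims=True))
    ray=np.concatenate([r,np.ones((h,w,1))],-1)@np.array(s['attitude']).T
    return ray,np.array(s['origin'])
def world(s):
    ray,o=pts(s);P=o+ray*s['z_map'][...,None];P[s['z_map']<=0]=np.nan
    return P
def plane(s,u,v,z):
    ray,o=pts(s);d=ray[int(round(v)),int(round(u))];return o+d*(z-o[2])/d[2]
E
python3 - <<'E'
from h import *
a=snap('scene','a.png');b=snap('top','b.png')
np.set_printoptions(precision=4,suppress=True)
for s in (a,b): print(s['intrinsics'],s['k1'],s['origin'],s['attitude'])
print(robot.hold_point_z,robot.sense())
E
```

```text
pics
[[470.9011   0.     324.7762]
 [  0.     470.9011 210.6287]
 [  0.       0.       1.    ]] -0.12882948452767315 [ 0.0991 -0.7187  0.6434] [[ 0.8689 -0.2559  0.4237]
 [-0.4944 -0.4894  0.7184]
 [ 0.0236 -0.8337 -0.5518]]
[[482.1789   0.     326.4788]
 [  0.     482.1789 197.7977]
 [  0.       0.       1.    ]] -0.03423918564601453 [0.4571 0.029  0.9779] [[-0.0106 -0.994   0.1086]
 [-0.9999  0.0108  0.0014]
 [-0.0025 -0.1085 -0.9941]]
0.1714 {'clock': 0.1, 'joint_pos': array([-1.347 ,  0.4683, -0.0116,  1.6035,  0.006 ,  1.0714, -0.0563]), 'joint_velocities': array([-0.001 , -0.0036,  0.0026, -0.0014,  0.0001,  0.001 , -0.0005]), 'effort': array([  0.0008, -52.1644,  -0.0127, -24.4364,  -0.0568,   0.0142,
         0.0001]), 'tcp_pos': array([0.1713, 0.6268, 0.4039]), 'tcp_rot': array([[-0.9646,  0.2637, -0.0003],
       [ 0.2637,  0.9646, -0.0015],
       [-0.0001, -0.0015, -1.    ]]), 'force': array([ 0.1793, -0.9399, -0.2884]), 'ft_torque': array([-0.024 , -0.0412,  0.027 ]), 'finger_force': 0.0, 'finger_gap': 0.09220356528602626}
```

View pics/a.png

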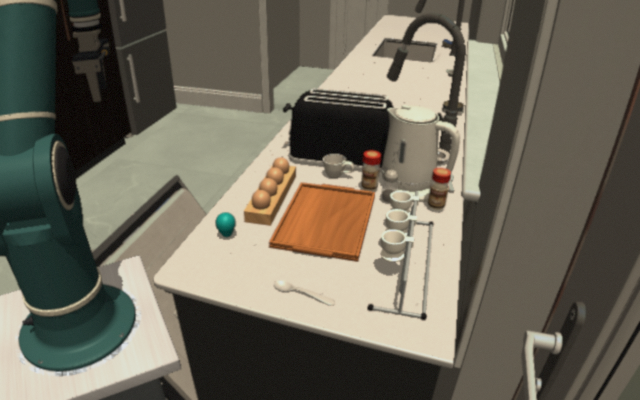

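View pics/b.png

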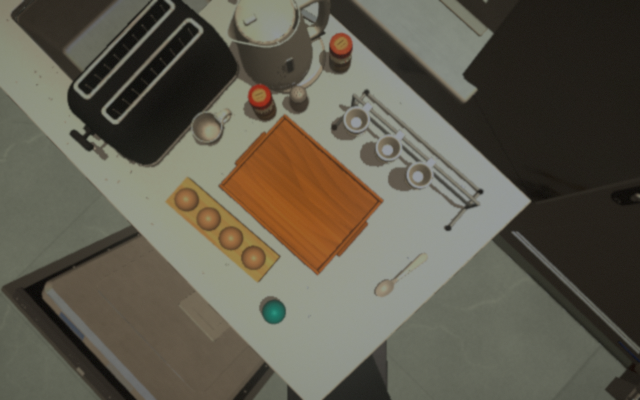

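The top view shows three cups near (357,120), (389,147) and (420,175), eggs at (186,199), (208,217), (230,238) and (253,257), the tray around (302,193), and the spoon from (384,287) to (425,256). The turquoise decoy is at (273,311).

Run:
```python
from h import *
np.set_printoptions(precision=4,suppress=True)
s=snap('top');im=s['img'];W=world(s);ray,o=pts(s)
hsv=cv2.cvtColor(im,cv2.COLOR_RGB2HSV)
def onz(cnt,z):
    d=np.array([ray[v,u] for u,v in cnt.reshape(-1,2)]);return (o+d*((z-o[2])/d[:,2])[:,None])[:,:2].astype(np.float32)
print('table z',np.nanmedian(W[290:310,300:350,2]))
# tray
m=cv2.inRange(hsv,(0,120,60),(20,255,255));m[:,:215]=0;m[:112]=0;m[275:]=0;m[:,390:]=0
c=max(cv2.findContours(m,0,1)[0],key=cv2.contourArea)
r=cv2.minAreaRect(onz(c,.018));print('tray',r,cv2.boxPoints(r))
# rack+eggs
m=((W[...,2]>.02)&(W[...,2]<.08)).astype(np.uint8)*255;m[:,:160]=0;m[:,285:]=0;m[:175]=0;m[290:]=0
c=max(cv2.findContours(m,0,1)[0],key=cv2.contourArea)
r=cv2.minAreaRect(onz(c,.032));print('rack',r,cv2.contourArea(c))
for u,v in [(186,199),(208,217),(230,238),(253,257)]:
    w=W[v-14:v+15,u-14:u+15].reshape(-1,3);w=w[w[:,2]>.04]
    A=np.c_[2*w,np.ones(len(w))] # sphere-ish fit
    x=np.linalg.lstsq(A,(w**2).sum(1),rcond=None)[0]
    print('egg',x[:3],np.sqrt(x[3]+(x[:3]**2).sum()),w[:,2].max(),w.mean(0))
for u,v in [(357,120),(389,147),(420,175)]:
    w=W[v-18:v+19,u-18:u+19].reshape(-1,3);w=w[(w[:,2]>.088)&(w[:,2]<.102)].astype(np.float32)
    print('cup',len(w),w.mean(0),cv2.minEnclosingCircle(w[:,:2].copy()), w[:,2].max())
w=W[80:250,340:490].reshape(-1,3);h=w[(w[:,2]>.03)]
print('hist',np.histogram(h[:,2],bins=np.arange(.03,.12,.01)))
m=(W[...,2]>.004)&(W[...,2]<.03);m[:250]=0;m[300:]=0;m[:,:370]=0;m[:,435:]=0
v,u=np.nonzero(m);print('spoon',len(u));c=cv2.minAreaRect(W[m][:,:2].astype(np.float32));print(c)
cv2.imwrite('pics/c.png',cv2.resize(im[70:300,310:500,::-1],None,fx=2.6,fy=2.6,interpolation=cv2.INTER_CUBIC))
```

```text
table z -0.00023905483160796548
tray ((0.5723987221717834, 0.08247126638889313), (0.2818722724914551, 0.1981794238090515), 47.59707260131836) [[ 0.4042  0.0452]
 [ 0.5505 -0.0884]
 [ 0.7406  0.1197]
 [ 0.5943  0.2534]]
rack ((0.5024924874305725, 0.2377239614725113), (0.24549636244773865, 0.06723402440547943), 49.21183776855469) 4113.5
egg [0.557  0.3009 0.0512] 0.020629940030572856 0.07313973015964514 [0.5572 0.299  0.0619]
egg [0.5227 0.2621 0.0444] 0.025836523165563646 0.07470112688501629 [0.5209 0.2572 0.0615]
egg [0.4838 0.2171 0.045 ] 0.025086662329896914 0.07346598546698035 [0.483  0.2134 0.0619]
egg [0.4464 0.1736 0.0458] 0.02435158909313372 0.07383130329620313 [0.4459 0.1703 0.0621]
cup 340 [ 0.7096 -0.0337  0.0918] ((0.7085487842559814, -0.032878659665584564), 0.03271067515015602) 0.09667366
cup 350 [ 0.6553 -0.093   0.0918] ((0.653154730796814, -0.09282532334327698), 0.03283536434173584) 0.096855335
cup 344 [ 0.6022 -0.1499  0.092 ] ((0.6018365025520325, -0.14855188131332397), 0.03264458104968071) 0.09720547
hist (array([ 206,  269,  634,  559,  504, 1100, 1109,  176]), array([0.03, 0.04, 0.05, 0.06, 0.07, 0.08, 0.09, 0.1 , 0.11]))
spoon 366
((0.40641695261001587, -0.12044359743595123), (0.11702777445316315, 0.09385189414024353), 85.05461120605469)
```

View pics/c.png

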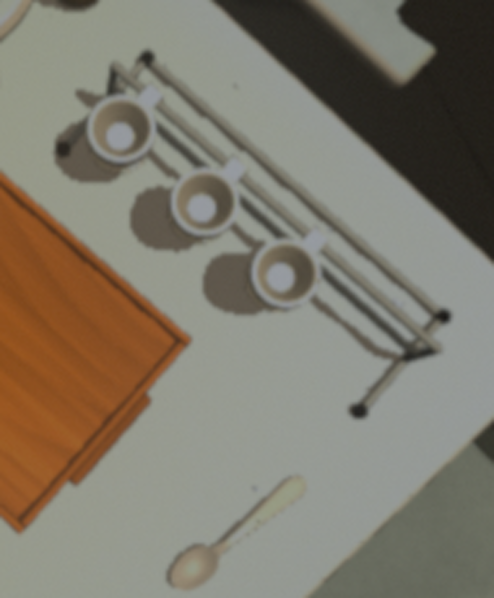

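The crop shows three cups with their bowls centred at full-image (356.5,119), (389,147) and (419.5,174), all with ears towards the rail. The spoon runs from (382,288) to (425,255). I'll cross-check the cups with the scene camera and check obstacle heights.

```bash
cat >> h.py <<'E'
T=np.array([.5724,.0825]);A=np.deg2rad(-42.4)
R2=np.array([[np.cos(A),-np.sin(A)],[np.sin(A),np.cos(A)]])
def tf(p): return (np.asarray(p)[...,:2]-T)@R2      # world -> tray frame
def tw(p): return T+R2@np.asarray(p)
def go(xy,z,yaw=47.6):
    """increments (mm,deg) to bring grasp point to world xy,z with tool y at yaw deg"""
    s=robot.sense();R=np.array(s['tcp_rot']);p=np.array(s['tcp_pos'])
    g=np.array([xy[0],xy[1],z+robot.hold_point_z])
    y=np.deg2rad(yaw);ty=np.array([np.cos(y),np.sin(y),0]);tz=np.array([0,0,-1.]);tx=np.cross(ty,tz)
    rv=cv2.Rodrigues(R.T@np.stack([tx,ty,tz],1))[0].ravel()*180/np.pi
    print('t',np.round(R.T@(g-p)*1000,1),'a',np.round(rv,2),'clock',round(s['clock'],1),'gap',round(s['finger_gap']*1000,1),'F',s['finger_force'],np.round(s['force'],1))
E
python3 - <<'E'
from h import *
np.set_printoptions(precision=4,suppress=True)
a=snap('scene');b=snap('top');Wa=world(a);Wb=world(b)
est=[(0.7034,-0.0281),(0.6480,-0.0881),(0.5967,-0.1438)]
for e,(u,v) in zip(est,[(356.5,119.2),(388.8,147.3),(419.6,174.2)]):
    print('est',tf(e),'ray',tf(plane(b,u,v,.092)))
    for n,W in (('scene',Wa),('top',Wb)):
        w=W.reshape(-1,3);w=w[(w[:,2]>.087)&(w[:,2]<.102)];t=tf(w);d=t-tf(e)
        k=(np.hypot(d[:,0],d[:,1])<.034)&(d[:,0]<.02)
        q=t[k];x=np.linalg.lstsq(np.c_[2*q,np.ones(len(q))],(q**2).sum(1),rcond=None)[0]
        print(n,len(q),'circ',x[:2],np.sqrt(x[2]+x[0]**2+x[1]**2),'ext y',np.percentile(q[:,1],[2,98]).mean(),'minx',np.percentile(q[:,0],2)+.0255)
w=Wb.reshape(-1,3);t=tf(w);d=t-tf(est[0])
k=(w[:,2]>.14)&(np.abs(d[:,0])<.06)&(np.abs(d[:,1])<.2);print('obst near A',t[k].min(0) if k.any() else None, tf(est[0]))
k=w[:,2]>.14;print('kettle/toaster max z',np.nanmax(w[k&(w[:,0]<1.2)&(np.abs(w[:,1])<.6)][:,2]))
go(tw((0.0,0.0)),.25)
E
```

```text
est [0.1713 0.0067] ray [0.1699 0.0069]
scene 149 circ [0.1722 0.0047] 0.022821589631465817 ext y 0.005015650966359546 minx 0.17383551077100753
top 249 circ [0.1698 0.0069] 0.02200551642504951 ext y 0.006995307753591794 minx 0.17200685884194347
est [ 0.1709 -0.075 ] ray [ 0.1708 -0.0747]
scene 177 circ [ 0.1716 -0.0761] 0.02245692433833949 ext y -0.07504437970848031 minx 0.17407777394951202
top 243 circ [ 0.1693 -0.0737] 0.022005327652045315 ext y -0.07378940144441673 minx 0.17173596974270294
est [ 0.1705 -0.1507] ray [ 0.1706 -0.1512]
scene 201 circ [ 0.1709 -0.1532] 0.022620091139017244 ext y -0.15243982600866823 minx 0.17324172761963547
top 255 circ [ 0.169  -0.1509] 0.022026047170150605 ext y -0.1509982013531487 minx 0.1710613277435194
obst near A [0.1144 0.1548] [0.1713 0.0067]
kettle/toaster max z 0.5670498643500548
t [-530.4 -419.4  -16.8] a [-0.04  0.02 27.11] clock 0.2 gap 91.4 F 0.0 [1.1 0.3 0.7]
```

Emit:
play_rows:
  increments:
    - {"tx": -38, "ty": -30, "tz": -5, "az": 5.4, "fingers": 61}
    - {"tx": -76, "ty": -60, "tz": -10, "az": 10.8, "fingers": 61}
    - {"tx": -114, "ty": -90, "tz": -15, "az": 16.2, "fingers": 61}
    - {"tx": -152, "ty": -120, "tz": -17, "az": 21.6, "fingers": 61}
    - {"tx": -190, "ty": -150, "tz": -17, "az": 27.1, "fingers": 61}

```text
schema error: expected keys tx, ty, tz, ax, ay, az, fingers
```

Run:
```python
from h import *
go(tw((0.1705,-0.152)),.20)
```

```text
t [-612.9 -632.4   33.4] a [-4.000e-02  2.000e-02  2.711e+01] clock 0.2 gap 91.4 F 0.0 [1.1 0.3 0.7]
```

Emit:
play_rows:
  increments:
    - {"tx": -38, "ty": -30, "tz": -5, "ax": 0, "ay": 0, "az": 5.4, "fingers": 61}
    - {"tx": -76, "ty": -60, "tz": -10, "ax": 0, "ay": 0, "az": 10.8, "fingers": 61}
    - {"tx": -114, "ty": -90, "tz": -15, "ax": 0, "ay": 0, "az": 16.2, "fingers": 61}
    - {"tx": -152, "ty": -120, "tz": -17, "ax": 0, "ay": 0, "az": 21.6, "fingers": 61}
    - {"tx": -190, "ty": -150, "tz": -17, "ax": 0, "ay": 0, "az": 27.1, "fingers": 61}

```text
clock: 0.75
tcp_pos: [0.3161, 0.4305, 0.4222]
tcp_rot: [[-0.736, 0.677, 0.001], [0.677, 0.736, 0.001], [0.0, 0.001, -1.0]]
force: [1.4, 1.4, 1.6]
finger_gap: 0.0611
finger_force: 0.0
```

Run:
```python
from h import *
go(tw((0.1705,-0.152)),.20)
```

```text
t [-595.3 -234.    50.4] a [ 0.06 -0.02 -0.21] clock 0.8 gap 61.1 F 0.0 [1.4 1.4 1.6]
```

Emit:
play_rows:
  increments:
    - {"tx": -40, "ty": -16, "tz": 0, "ax": 0, "ay": 0, "az": 0, "fingers": 61}
    - {"tx": -80, "ty": -32, "tz": 0, "ax": 0, "ay": 0, "az": 0, "fingers": 61}
    - {"tx": -120, "ty": -47, "tz": 0, "ax": 0, "ay": 0, "az": 0, "fingers": 61}
    - {"tx": -160, "ty": -63, "tz": 0, "ax": 0, "ay": 0, "az": 0, "fingers": 61}
    - {"tx": -200, "ty": -79, "tz": 0, "ax": 0, "ay": 0, "az": 0, "fingers": 61}

```text
clock: 1.25
tcp_pos: [0.41, 0.2373, 0.4219]
tcp_rot: [[-0.739, 0.674, 0.0], [0.674, 0.739, 0.001], [0.0, 0.001, -1.0]]
force: [-0.2, 0.9, -0.1]
finger_gap: 0.0608
finger_force: 0.0
```

Emit:
play_rows:
  increments:
    - {"tx": -40, "ty": -16, "tz": 0, "ax": 0, "ay": 0, "az": 0, "fingers": 61}
    - {"tx": -80, "ty": -32, "tz": 0, "ax": 0, "ay": 0, "az": 0, "fingers": 61}
    - {"tx": -120, "ty": -47, "tz": 0, "ax": 0, "ay": 0, "az": 0, "fingers": 61}
    - {"tx": -160, "ty": -63, "tz": 0, "ax": 0, "ay": 0, "az": 0, "fingers": 61}
    - {"tx": -200, "ty": -79, "tz": 0, "ax": 0, "ay": 0, "az": 0, "fingers": 61}

```text
clock: 1.75
tcp_pos: [0.5044, 0.0442, 0.4219]
tcp_rot: [[-0.739, 0.674, 0.001], [0.674, 0.739, 0.0], [-0.0, 0.001, -1.0]]
force: [0.0, 1.0, 0.4]
finger_gap: 0.061
finger_force: 0.0
```

Emit:
play_rows:
  increments:
    - {"tx": -40, "ty": -16, "tz": 0, "ax": 0, "ay": 0, "az": 0, "fingers": 61}
    - {"tx": -80, "ty": -32, "tz": 10, "ax": 0, "ay": 0, "az": 0, "fingers": 61}
    - {"tx": -120, "ty": -47, "tz": 20, "ax": 0, "ay": 0, "az": 0, "fingers": 61}
    - {"tx": -160, "ty": -63, "tz": 30, "ax": 0, "ay": 0, "az": 0, "fingers": 61}
    - {"tx": -195, "ty": -76, "tz": 40, "ax": 0, "ay": 0, "az": -0.2, "fingers": 61}

```text
clock: 2.25
tcp_pos: [0.5974, -0.1439, 0.3813]
tcp_rot: [[-0.74, 0.672, 0.0], [0.672, 0.74, -0.0], [-0.0, -0.0, -1.0]]
force: [0.6, 0.6, 1.1]
finger_gap: 0.0606
finger_force: 0.0
```

Run:
```python
from h import *
s=snap('scene');snap('top')
go(tw((0.1705,-0.152)),.087)
im=np.vstack([s['img'][150:350,330:480]]);cv2.imwrite('pics/d.png',cv2.resize(im[:,:,::-1],None,fx=3,fy=3,interpolation=2))
```

```text
t [  2.5   1.4 121.8] a [-0.22  0.07 -0.19] clock 2.4 gap 60.7 F 0.0 [-0.8 -0.   0.4]
```

View pics/d.png

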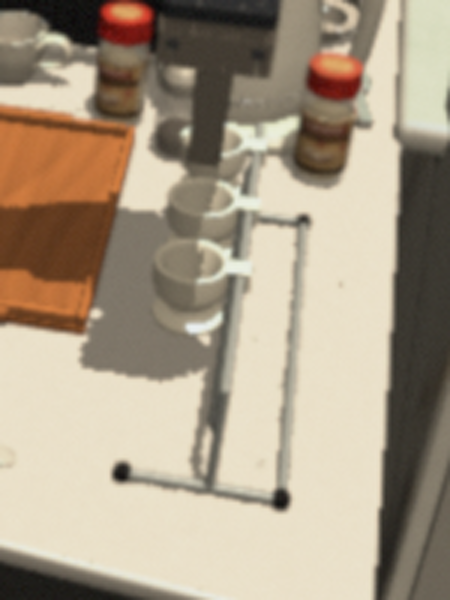

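Emit:
play_rows:
  increments:
    - {"tx": 2.5, "ty": 1.5, "tz": 30, "ax": 0, "ay": 0, "az": 0, "fingers": 61}
    - {"tx": 2.5, "ty": 1.5, "tz": 60, "ax": 0, "ay": 0, "az": 0, "fingers": 61}
    - {"tx": 2.5, "ty": 1.5, "tz": 85, "ax": 0, "ay": 0, "az": 0, "fingers": 61}
    - {"tx": 2.5, "ty": 1.5, "tz": 92, "ax": 0, "ay": 0, "az": 0, "fingers": 61}
    - {"tx": 2.5, "ty": 1.5, "tz": 98, "ax": 0, "ay": 0, "az": 0, "fingers": 61}

```text
clock: 2.85
tcp_pos: [0.596, -0.1384, 0.2836]
tcp_rot: [[-0.741, 0.671, -0.0], [0.671, 0.741, 0.0], [0.0, 0.0, -1.0]]
force: [-0.6, 0.6, 0.5]
finger_gap: 0.061
finger_force: 0.0
```

Emit:
play_rows:
  increments:
    - {"tx": 0, "ty": 0, "tz": 4, "ax": 0, "ay": 0, "az": 0, "fingers": 61}
    - {"tx": 0, "ty": 0, "tz": 8, "ax": 0, "ay": 0, "az": 0, "fingers": 61}

```text
clock: 3.05
tcp_pos: [0.5964, -0.1389, 0.2767]
tcp_rot: [[-0.741, 0.671, 0.002], [0.671, 0.741, -0.0], [-0.002, 0.001, -1.0]]
force: [-0.7, -0.6, -0.3]
finger_gap: 0.0607
finger_force: 0.0
```

Run:
```python
from h import *
s=snap('scene');snap('top')
go(tw((0.1705,-0.152)),.087)
im=s['img'][150:350,330:480];cv2.imwrite('pics/e.png',cv2.resize(im[:,:,::-1],None,fx=3,fy=3,interpolation=2))
```

```text
t [-3.7 -4.5 17.7] a [0.03 0.02 0.22] clock 3.1 gap 60.9 F 0.0 [0.6 0.2 0.6]
```

View pics/e.png

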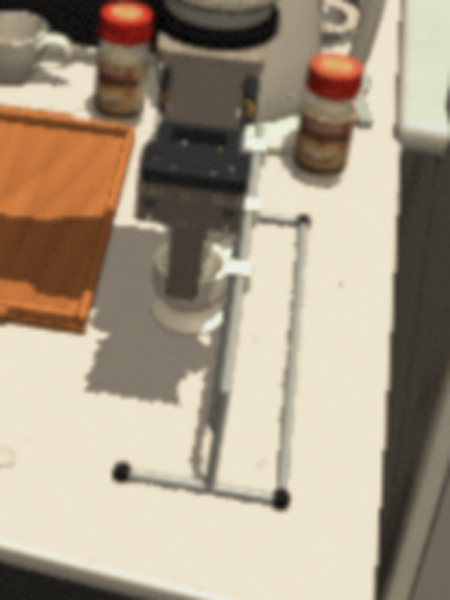

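The fingers straddle the cup, off by about 4 mm. I'll correct that and go down.

Emit:
play_rows:
  increments:
    - {"tx": -3.7, "ty": -4.5, "tz": 0, "ax": 0, "ay": 0, "az": 0.2, "fingers": 61}
    - {"tx": -3.7, "ty": -4.5, "tz": 5, "ax": 0, "ay": 0, "az": 0.2, "fingers": 61}
    - {"tx": -3.7, "ty": -4.5, "tz": 10, "ax": 0, "ay": 0, "az": 0.2, "fingers": 61}
    - {"tx": -3.7, "ty": -4.5, "tz": 16, "ax": 0, "ay": 0, "az": 0.2, "fingers": 61}
    - {"tx": -3.7, "ty": -4.5, "tz": 16, "ax": 0, "ay": 0, "az": 0.2, "fingers": 61}

```text
clock: 3.65
tcp_pos: [0.5953, -0.1445, 0.2585]
tcp_rot: [[-0.739, 0.674, -0.002], [0.674, 0.739, 0.0], [0.002, -0.001, -1.0]]
force: [0.3, 0.4, 0.1]
finger_gap: 0.0608
finger_force: 0.0
```

Emit:
play_rows:
  increments:
    - {"tx": 0, "ty": 0, "tz": 0, "ax": 0, "ay": 0, "az": 0, "fingers": 61}
    - {"tx": 0, "ty": 0, "tz": 0, "ax": 0, "ay": 0, "az": 0, "fingers": 61}

```text
clock: 3.85
tcp_pos: [0.5958, -0.1448, 0.2598]
tcp_rot: [[-0.739, 0.674, 0.0], [0.674, 0.739, -0.0], [-0.0, 0.0, -1.0]]
force: [-0.2, -1.0, 0.7]
finger_gap: 0.0614
finger_force: 0.0
```

Run:
```python
from h import *
go(tw((0.1705,-0.152)),.087)
```

```text
t [0.  0.1 1.4] a [0.01 0.01 0.02] clock 3.9 gap 61.4 F 0.0 [-0.2 -1.   0.7]
```

Emit:
play_rows:
  increments:
    - {"tx": 0, "ty": 0, "tz": 0, "ax": 0, "ay": 0, "az": 0, "fingers": 54}
    - {"tx": 0, "ty": 0, "tz": 0, "ax": 0, "ay": 0, "az": 0, "fingers": 45}
    - {"tx": 0, "ty": 0, "tz": 0, "ax": 0, "ay": 0, "az": 0, "fingers": 45}
    - {"tx": 0, "ty": 0, "tz": 0, "ax": 0, "ay": 0, "az": 0, "fingers": 45}
  force: 15

```text
clock: 4.25
tcp_pos: [0.5958, -0.1446, 0.2599]
tcp_rot: [[-0.739, 0.674, 0.0], [0.674, 0.739, 0.0], [-0.0, 0.0, -1.0]]
force: [-0.2, 1.0, 1.6]
finger_gap: 0.0489
finger_force: 15.0
```

Emit:
play_rows:
  increments:
    - {"tx": 0, "ty": 0, "tz": -8, "ax": 0, "ay": 0, "az": 0, "fingers": 45}
    - {"tx": 0, "ty": 0, "tz": -16, "ax": 0, "ay": 0, "az": 0, "fingers": 45}
    - {"tx": 0, "ty": 0, "tz": -28, "ax": 0, "ay": 0, "az": 0, "fingers": 45}
    - {"tx": 0, "ty": 0, "tz": -40, "ax": 0, "ay": 0, "az": 0, "fingers": 45}
    - {"tx": 0, "ty": 0, "tz": -40, "ax": 0, "ay": 0, "az": 0, "fingers": 45}

```text
clock: 4.75
tcp_pos: [0.5964, -0.1451, 0.3022]
tcp_rot: [[-0.739, 0.674, 0.004], [0.674, 0.739, -0.0], [-0.003, 0.002, -1.0]]
force: [-0.1, 0.1, -0.8]
finger_gap: 0.0489
finger_force: 15.0
```

Run:
```python
from h import *
go(tw((0.042,-0.080)),.127)
s=snap('scene')
im=s['img'][150:350,330:480];cv2.imwrite('pics/f.png',cv2.resize(im[:,:,::-1],None,fx=3,fy=3,interpolation=2))
```

```text
t [129.1  71.9   3.6] a [0.14 0.19 0.01] clock 4.8 gap 48.9 F 14.999906746361376 [-0.1  0.1 -0.8]
```

View pics/f.png

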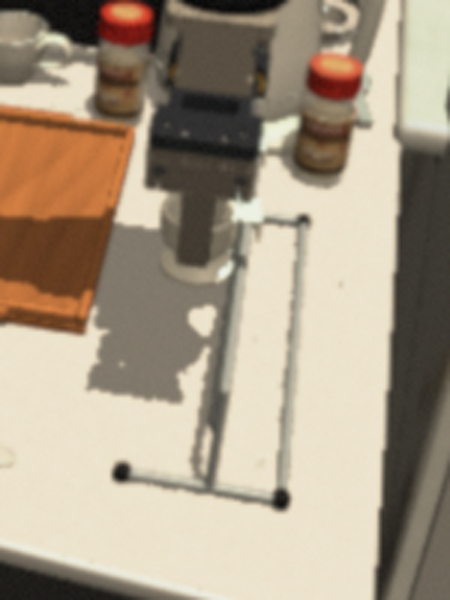

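Emit:
play_rows:
  increments:
    - {"tx": 26, "ty": 13, "tz": 0, "ax": 0, "ay": 0, "az": 0, "fingers": 45}
    - {"tx": 55, "ty": 28, "tz": 0, "ax": 0, "ay": 0, "az": 0, "fingers": 45}
    - {"tx": 85, "ty": 44, "tz": 0, "ax": 0, "ay": 0, "az": 0, "fingers": 45}
    - {"tx": 113, "ty": 58, "tz": 0, "ax": 0, "ay": 0, "az": 0, "fingers": 45}
    - {"tx": 129, "ty": 67, "tz": 10, "ax": 0, "ay": 0, "az": 0, "fingers": 45}

```text
clock: 5.3
tcp_pos: [0.5451, -0.0059, 0.29]
tcp_rot: [[-0.74, 0.672, 0.001], [0.672, 0.74, 0.001], [0.0, 0.002, -1.0]]
force: [0.2, 0.7, -0.9]
finger_gap: 0.049
finger_force: 15.0
```

Emit:
play_rows:
  increments:
    - {"tx": 0, "ty": 0, "tz": 20, "ax": 0, "ay": 0, "az": 0, "fingers": 45}
    - {"tx": 0, "ty": 0, "tz": 40, "ax": 0, "ay": 0, "az": 0, "fingers": 45}
    - {"tx": 0, "ty": 0, "tz": 50, "ax": 0, "ay": 0, "az": 0, "fingers": 45}
    - {"tx": 0, "ty": 0, "tz": 50, "ax": 0, "ay": 0, "az": 0, "fingers": 45}
    - {"tx": 0, "ty": 0, "tz": 50, "ax": 0, "ay": 0, "az": 0, "fingers": 45}

```text
clock: 5.8
tcp_pos: [0.5458, -0.0089, 0.2397]
tcp_rot: [[-0.738, 0.675, -0.0], [0.675, 0.738, -0.0], [-0.0, -0.0, -1.0]]
force: [-0.0, 0.2, -0.6]
finger_gap: 0.0494
finger_force: 15.0
```

Run:
```python
from h import *
go(tw((0.042,-0.085)),.048)
```

```text
t [-0.   0.4 20.3] a [-0.02  0.02 -0.04] clock 5.8 gap 49.4 F 14.999847524832148 [-0.   0.2 -0.6]
```

Emit:
play_rows:
  increments:
    - {"tx": 0, "ty": 0, "tz": 10, "ax": 0, "ay": 0, "az": 0, "fingers": 45}
    - {"tx": 0, "ty": 0, "tz": 17, "ax": 0, "ay": 0, "az": 0, "fingers": 45}
    - {"tx": 0, "ty": 0, "tz": 19.5, "ax": 0, "ay": 0, "az": 0, "fingers": 45}
    - {"tx": 0, "ty": 0, "tz": 20.5, "ax": 0, "ay": 0, "az": 0, "fingers": 45}
    - {"tx": 0, "ty": 0, "tz": 20.5, "ax": 0, "ay": 0, "az": 0, "fingers": 45}

```text
clock: 6.3
tcp_pos: [0.546, -0.0089, 0.2199]
tcp_rot: [[-0.738, 0.674, 0.001], [0.674, 0.738, -0.0], [-0.001, 0.001, -1.0]]
force: [-0.9, -0.3, 4.8]
finger_gap: 0.0492
finger_force: 15.0
```

Emit:
play_rows:
  increments:
    - {"tx": 0, "ty": 0, "tz": 0, "ax": 0, "ay": 0, "az": 0, "fingers": 45}
    - {"tx": 0, "ty": 0, "tz": 0, "ax": 0, "ay": 0, "az": 0, "fingers": 54}
    - {"tx": 0, "ty": 0, "tz": 0, "ax": 0, "ay": 0, "az": 0, "fingers": 61}
    - {"tx": 0, "ty": 0, "tz": 0, "ax": 0, "ay": 0, "az": 0, "fingers": 61}
    - {"tx": 0, "ty": 0, "tz": -20, "ax": 0, "ay": 0, "az": 0, "fingers": 61}

```text
clock: 6.8
tcp_pos: [0.5445, -0.0081, 0.2374]
tcp_rot: [[-0.739, 0.674, -0.005], [0.674, 0.739, -0.0], [0.003, -0.004, -1.0]]
force: [0.6, -0.0, 0.3]
finger_gap: 0.0606
finger_force: 0.0
```

Emit:
play_rows:
  increments:
    - {"tx": 0, "ty": 0, "tz": -30, "ax": 0, "ay": 0, "az": 0, "fingers": 61}
    - {"tx": 0, "ty": 0, "tz": -70, "ax": 0, "ay": 0, "az": 0, "fingers": 61}
    - {"tx": 0, "ty": 0, "tz": -100, "ax": 0, "ay": 0, "az": 0, "fingers": 61}
    - {"tx": 0, "ty": 0, "tz": -110, "ax": 0, "ay": 0, "az": 0, "fingers": 61}
    - {"tx": 0, "ty": 0, "tz": -110, "ax": 0, "ay": 0, "az": 0, "fingers": 61}

```text
clock: 7.3
tcp_pos: [0.5459, -0.0082, 0.3503]
tcp_rot: [[-0.739, 0.674, 0.003], [0.674, 0.739, 0.001], [-0.002, 0.002, -1.0]]
force: [0.0, 0.4, -0.4]
finger_gap: 0.0612
finger_force: 0.0
```

Run:
```python
from h import *
go(tw((0.1705,-0.0747)),.0885)
s=snap('scene')
im=s['img'][140:300,240:480];cv2.imwrite('pics/g.png',cv2.resize(im[:,:,::-1],None,fx=3,fy=3,interpolation=2))
```

```text
t [-128.8    9.9   90.6] a [0.14 0.09 0.03] clock 7.3 gap 61.2 F 0.0 [ 0.   0.4 -0.4]
```

View pics/g.png

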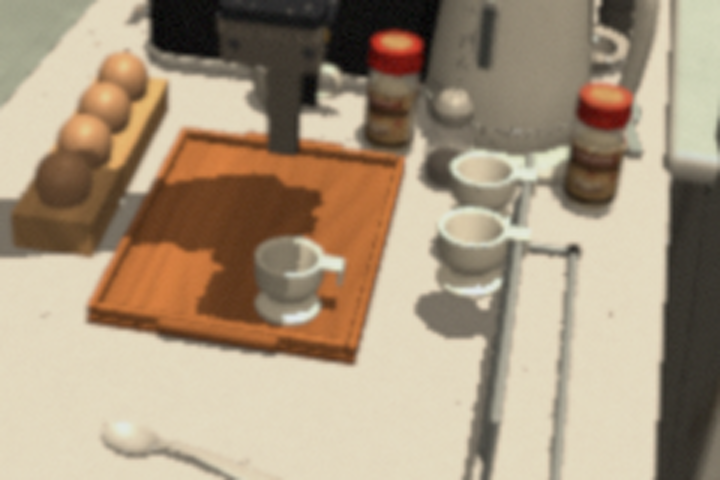

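Cup C stands upright on the tray at (290,280) in the crop. Next is cup B.

Emit:
play_rows:
  increments:
    - {"tx": -30, "ty": 2, "tz": 0, "ax": 0, "ay": 0, "az": 0, "fingers": 61}
    - {"tx": -65, "ty": 5, "tz": 0, "ax": 0, "ay": 0, "az": 0, "fingers": 61}
    - {"tx": -100, "ty": 8, "tz": 0, "ax": 0, "ay": 0, "az": 0, "fingers": 61}
    - {"tx": -129, "ty": 10, "tz": 10, "ax": 0, "ay": 0, "az": 0, "fingers": 61}
    - {"tx": -129, "ty": 10, "tz": 35, "ax": 0, "ay": 0, "az": 0, "fingers": 61}

```text
clock: 7.85
tcp_pos: [0.6496, -0.0914, 0.3131]
tcp_rot: [[-0.736, 0.677, 0.003], [0.677, 0.736, -0.003], [-0.004, -0.0, -1.0]]
force: [-0.2, 0.2, 0.2]
finger_gap: 0.0613
finger_force: 0.0
```

Emit:
play_rows:
  increments:
    - {"tx": 0, "ty": 0, "tz": 15, "ax": 0, "ay": 0, "az": 0, "fingers": 61}
    - {"tx": 0, "ty": 0, "tz": 20, "ax": 0, "ay": 0, "az": 0, "fingers": 61}
    - {"tx": 0, "ty": 0, "tz": 20, "ax": 0, "ay": 0, "az": 0, "fingers": 61}
    - {"tx": 0, "ty": 0, "tz": 20, "ax": 0, "ay": 0, "az": 0, "fingers": 61}

```text
clock: 8.25
tcp_pos: [0.6477, -0.0875, 0.2946]
tcp_rot: [[-0.739, 0.674, 0.001], [0.674, 0.739, 0.0], [-0.0, 0.001, -1.0]]
force: [0.3, 0.0, 0.2]
finger_gap: 0.061
finger_force: 0.0
```

Run:
```python
from h import *
go(tw((0.1705,-0.0747)),.0885)
```

```text
t [-0.3  0.  34.7] a [0.03 0.02 0.05] clock 8.2 gap 61.0 F 0.0 [0.3 0.  0.2]
```

Aligned. Descend, grip, lift.

Emit:
play_rows:
  increments:
    - {"tx": 0, "ty": 0, "tz": 9, "ax": 0, "ay": 0, "az": 0, "fingers": 61}
    - {"tx": 0, "ty": 0, "tz": 18, "ax": 0, "ay": 0, "az": 0, "fingers": 61}
    - {"tx": 0, "ty": 0, "tz": 27, "ax": 0, "ay": 0, "az": 0, "fingers": 61}
    - {"tx": 0, "ty": 0, "tz": 34.5, "ax": 0, "ay": 0, "az": 0, "fingers": 61}
    - {"tx": 0, "ty": 0, "tz": 34.5, "ax": 0, "ay": 0, "az": 0, "fingers": 61}

```text
clock: 8.75
tcp_pos: [0.6471, -0.0878, 0.2581]
tcp_rot: [[-0.739, 0.674, -0.002], [0.674, 0.739, 0.0], [0.002, -0.002, -1.0]]
force: [0.3, 0.1, -0.0]
finger_gap: 0.0611
finger_force: 0.0
```

Emit:
play_rows:
  increments:
    - {"tx": 0, "ty": 0, "tz": 0, "ax": 0, "ay": 0, "az": 0, "fingers": 61}
    - {"tx": 0, "ty": 0, "tz": 0, "ax": 0, "ay": 0, "az": 0, "fingers": 54}
    - {"tx": 0, "ty": 0, "tz": 0, "ax": 0, "ay": 0, "az": 0, "fingers": 45}
    - {"tx": 0, "ty": 0, "tz": 0, "ax": 0, "ay": 0, "az": 0, "fingers": 45}
    - {"tx": 0, "ty": 0, "tz": 0, "ax": 0, "ay": 0, "az": 0, "fingers": 45}

```text
clock: 9.25
tcp_pos: [0.6478, -0.0878, 0.2601]
tcp_rot: [[-0.739, 0.674, 0.001], [0.674, 0.739, 0.0], [-0.0, 0.001, -1.0]]
force: [0.2, -0.0, 1.2]
finger_gap: 0.0491
finger_force: 15.0
```

Emit:
play_rows:
  increments:
    - {"tx": 0, "ty": 0, "tz": -8, "ax": 0, "ay": 0, "az": 0, "fingers": 45}
    - {"tx": 0, "ty": 0, "tz": -16, "ax": 0, "ay": 0, "az": 0, "fingers": 45}
    - {"tx": 0, "ty": 0, "tz": -28, "ax": 0, "ay": 0, "az": 0, "fingers": 45}
    - {"tx": 0, "ty": 0, "tz": -40, "ax": 0, "ay": 0, "az": 0, "fingers": 45}
    - {"tx": 0, "ty": 0, "tz": -40, "ax": 0, "ay": 0, "az": 0, "fingers": 45}

```text
clock: 9.75
tcp_pos: [0.6483, -0.0881, 0.3023]
tcp_rot: [[-0.739, 0.674, 0.004], [0.674, 0.739, -0.0], [-0.003, 0.003, -1.0]]
force: [0.2, 0.3, -0.3]
finger_gap: 0.0493
finger_force: 15.0
```

Run:
```python
from h import *
go(tw((0.042,0)),.048)
```

```text
t [129.4  74.6  82.8] a [0.15 0.18 0.01] clock 9.8 gap 49.3 F 14.999841493299755 [ 0.2  0.3 -0.3]
```

Emit:
play_rows:
  increments:
    - {"tx": 26, "ty": 15, "tz": 0, "ax": 0, "ay": 0, "az": 0, "fingers": 45}
    - {"tx": 55, "ty": 32, "tz": 0, "ax": 0, "ay": 0, "az": 0, "fingers": 45}
    - {"tx": 85, "ty": 49, "tz": 0, "ax": 0, "ay": 0, "az": 0, "fingers": 45}
    - {"tx": 113, "ty": 65, "tz": 0, "ax": 0, "ay": 0, "az": 0, "fingers": 45}
    - {"tx": 129, "ty": 74.5, "tz": 10, "ax": 0, "ay": 0, "az": 0, "fingers": 45}

```text
clock: 10.25
tcp_pos: [0.6023, 0.0571, 0.2904]
tcp_rot: [[-0.741, 0.672, 0.002], [0.672, 0.741, 0.002], [-0.0, 0.003, -1.0]]
force: [-0.3, -0.3, -0.7]
finger_gap: 0.0493
finger_force: 15.0
```

Emit:
play_rows:
  increments:
    - {"tx": 0, "ty": 0, "tz": 20, "ax": 0, "ay": 0, "az": 0, "fingers": 45}
    - {"tx": 0, "ty": 0, "tz": 40, "ax": 0, "ay": 0, "az": 0, "fingers": 45}
    - {"tx": 0, "ty": 0, "tz": 50, "ax": 0, "ay": 0, "az": 0, "fingers": 45}
    - {"tx": 0, "ty": 0, "tz": 56, "ax": 0, "ay": 0, "az": 0, "fingers": 45}
    - {"tx": 0, "ty": 0, "tz": 60, "ax": 0, "ay": 0, "az": 0, "fingers": 45}

```text
clock: 10.75
tcp_pos: [0.6027, 0.0535, 0.2292]
tcp_rot: [[-0.738, 0.675, -0.0], [0.675, 0.738, -0.0], [-0.0, -0.0, -1.0]]
force: [0.2, 0.7, -1.3]
finger_gap: 0.0491
finger_force: 15.0
```

Emit:
play_rows:
  increments:
    - {"tx": 0, "ty": 0, "tz": 5, "ax": 0, "ay": 0, "az": 0, "fingers": 45}
    - {"tx": 0, "ty": 0, "tz": 8, "ax": 0, "ay": 0, "az": 0, "fingers": 45}
    - {"tx": 0, "ty": 0, "tz": 9.5, "ax": 0, "ay": 0, "az": 0, "fingers": 45}
    - {"tx": 0, "ty": 0, "tz": 10.5, "ax": 0, "ay": 0, "az": 0, "fingers": 45}
    - {"tx": 0, "ty": 0, "tz": 10.5, "ax": 0, "ay": 0, "az": 0, "fingers": 45}

```text
clock: 11.25
tcp_pos: [0.6031, 0.0535, 0.2203]
tcp_rot: [[-0.738, 0.674, 0.002], [0.674, 0.738, -0.0], [-0.001, 0.001, -1.0]]
force: [-0.5, -1.8, 4.7]
finger_gap: 0.0491
finger_force: 15.0
```

Run:
```python
from h import *
go(tw((0.042,0)),.048)
```

```text
t [0.2 0.7 0.9] a [ 0.06  0.07 -0.01] clock 11.2 gap 49.1 F 15.000501394097228 [-0.5 -1.8  4.7]
```

Emit:
play_rows:
  increments:
    - {"tx": 0, "ty": 0, "tz": 0, "ax": 0, "ay": 0, "az": 0, "fingers": 45}
    - {"tx": 0, "ty": 0, "tz": 0, "ax": 0, "ay": 0, "az": 0, "fingers": 54}
    - {"tx": 0, "ty": 0, "tz": 0, "ax": 0, "ay": 0, "az": 0, "fingers": 61}
    - {"tx": 0, "ty": 0, "tz": 0, "ax": 0, "ay": 0, "az": 0, "fingers": 61}
    - {"tx": 0, "ty": 0, "tz": -20, "ax": 0, "ay": 0, "az": 0, "fingers": 61}

```text
clock: 11.75
tcp_pos: [0.6014, 0.0544, 0.237]
tcp_rot: [[-0.739, 0.674, -0.005], [0.674, 0.739, -0.001], [0.003, -0.004, -1.0]]
force: [-0.3, 0.3, 0.9]
finger_gap: 0.0614
finger_force: 0.0
```

Emit:
play_rows:
  increments:
    - {"tx": 0, "ty": 0, "tz": -30, "ax": 0, "ay": 0, "az": 0, "fingers": 61}
    - {"tx": 0, "ty": 0, "tz": -70, "ax": 0, "ay": 0, "az": 0, "fingers": 61}
    - {"tx": 0, "ty": 0, "tz": -100, "ax": 0, "ay": 0, "az": 0, "fingers": 61}
    - {"tx": 0, "ty": 0, "tz": -110, "ax": 0, "ay": 0, "az": 0, "fingers": 61}
    - {"tx": 0, "ty": 0, "tz": -110, "ax": 0, "ay": 0, "az": 0, "fingers": 61}

```text
clock: 12.25
tcp_pos: [0.6028, 0.0542, 0.3504]
tcp_rot: [[-0.739, 0.674, 0.003], [0.674, 0.739, 0.001], [-0.001, 0.002, -1.0]]
force: [-0.3, -0.2, 0.0]
finger_gap: 0.0608
finger_force: 0.0
```

Emit:
play_rows:
  increments:
    - {"tx": -30, "ty": 2, "tz": 0, "ax": 0, "ay": 0, "az": 0, "fingers": 61}
    - {"tx": -65, "ty": 4, "tz": 0, "ax": 0, "ay": 0, "az": 0, "fingers": 61}
    - {"tx": -100, "ty": 6, "tz": 0, "ax": 0, "ay": 0, "az": 0, "fingers": 61}
    - {"tx": -129, "ty": 6.5, "tz": 10, "ax": 0, "ay": 0, "az": 0, "fingers": 61}
    - {"tx": -129, "ty": 6.5, "tz": 35, "ax": 0, "ay": 0, "az": 0, "fingers": 61}

```text
clock: 12.75
tcp_pos: [0.7041, -0.0323, 0.3133]
tcp_rot: [[-0.736, 0.677, 0.003], [0.677, 0.736, -0.003], [-0.004, -0.0, -1.0]]
force: [0.0, -0.1, -0.7]
finger_gap: 0.0609
finger_force: 0.0
```

Emit:
play_rows:
  increments:
    - {"tx": 0, "ty": 0, "tz": 15, "ax": 0, "ay": 0, "az": 0, "fingers": 61}
    - {"tx": 0, "ty": 0, "tz": 20, "ax": 0, "ay": 0, "az": 0, "fingers": 61}
    - {"tx": 0, "ty": 0, "tz": 20, "ax": 0, "ay": 0, "az": 0, "fingers": 61}
    - {"tx": 0, "ty": 0, "tz": 20, "ax": 0, "ay": 0, "az": 0, "fingers": 61}

```text
clock: 13.15
tcp_pos: [0.7023, -0.0275, 0.2947]
tcp_rot: [[-0.739, 0.674, 0.001], [0.674, 0.739, 0.0], [-0.0, 0.001, -1.0]]
force: [0.8, -0.5, 0.5]
finger_gap: 0.0608
finger_force: 0.0
```

Run:
```python
from h import *
go(tw((0.1705,0.006)),.0885)
s=snap('scene')
im=s['img'][140:300,240:480];cv2.imwrite('pics/i.png',cv2.resize(im[:,:,::-1],None,fx=3,fy=3,interpolation=2))
```

```text
t [-0.4 -0.4 34.8] a [0.04 0.02 0.06] clock 13.2 gap 60.8 F 0.0 [ 0.8 -0.5  0.5]
```

View pics/i.png

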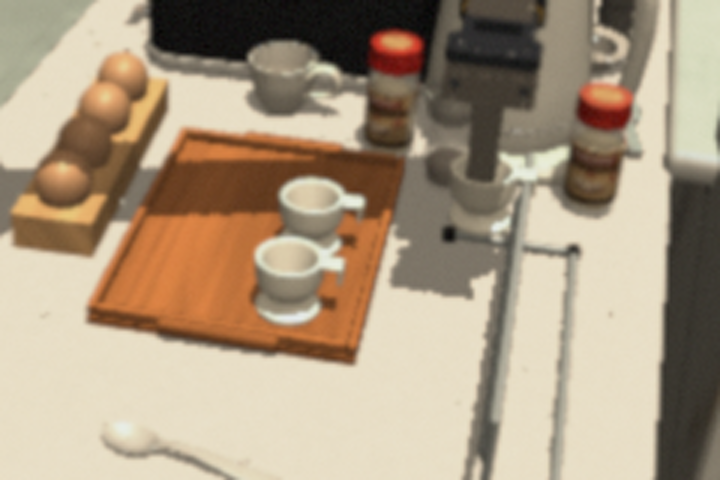

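Two cups stand on the tray at crop (310,210) and (290,280), and the gripper is over the third. Repeat for cup A.

Emit:
play_rows:
  increments:
    - {"tx": 0, "ty": 0, "tz": 9, "ax": 0, "ay": 0, "az": 0, "fingers": 61}
    - {"tx": 0, "ty": 0, "tz": 18, "ax": 0, "ay": 0, "az": 0, "fingers": 61}
    - {"tx": 0, "ty": 0, "tz": 27, "ax": 0, "ay": 0, "az": 0, "fingers": 61}
    - {"tx": 0, "ty": 0, "tz": 34.5, "ax": 0, "ay": 0, "az": 0, "fingers": 61}
    - {"tx": 0, "ty": 0, "tz": 34.5, "ax": 0, "ay": 0, "az": 0, "fingers": 61}

```text
clock: 13.7
tcp_pos: [0.7016, -0.028, 0.2579]
tcp_rot: [[-0.739, 0.674, -0.003], [0.674, 0.739, -0.0], [0.002, -0.002, -1.0]]
force: [0.3, 0.8, -0.7]
finger_gap: 0.061
finger_force: 0.0
```

Emit:
play_rows:
  increments:
    - {"tx": 0, "ty": 0, "tz": 0, "ax": 0, "ay": 0, "az": 0, "fingers": 61}
    - {"tx": 0, "ty": 0, "tz": 0, "ax": 0, "ay": 0, "az": 0, "fingers": 54}
    - {"tx": 0, "ty": 0, "tz": 0, "ax": 0, "ay": 0, "az": 0, "fingers": 45}
    - {"tx": 0, "ty": 0, "tz": 0, "ax": 0, "ay": 0, "az": 0, "fingers": 45}
    - {"tx": 0, "ty": 0, "tz": 0, "ax": 0, "ay": 0, "az": 0, "fingers": 45}

```text
clock: 14.2
tcp_pos: [0.7024, -0.028, 0.2601]
tcp_rot: [[-0.739, 0.674, 0.001], [0.674, 0.739, 0.0], [-0.0, 0.001, -1.0]]
force: [-0.4, 1.1, 1.8]
finger_gap: 0.0491
finger_force: 15.0
```

Emit:
play_rows:
  increments:
    - {"tx": 0, "ty": 0, "tz": -8, "ax": 0, "ay": 0, "az": 0, "fingers": 45}
    - {"tx": 0, "ty": 0, "tz": -16, "ax": 0, "ay": 0, "az": 0, "fingers": 45}
    - {"tx": 0, "ty": 0, "tz": -28, "ax": 0, "ay": 0, "az": 0, "fingers": 45}
    - {"tx": 0, "ty": 0, "tz": -40, "ax": 0, "ay": 0, "az": 0, "fingers": 45}
    - {"tx": 0, "ty": 0, "tz": -40, "ax": 0, "ay": 0, "az": 0, "fingers": 45}

```text
clock: 14.7
tcp_pos: [0.7029, -0.0282, 0.3026]
tcp_rot: [[-0.739, 0.674, 0.004], [0.674, 0.739, 0.0], [-0.003, 0.003, -1.0]]
force: [0.4, 0.4, -0.9]
finger_gap: 0.0492
finger_force: 15.0
```

Run:
```python
from h import *
go(tw((0.042,0.085)),.048)
```

```text
t [129.3  78.5  83. ] a [0.17 0.17 0.02] clock 14.7 gap 49.2 F 14.99986775294019 [ 0.4  0.4 -0.9]
```

Run:
```python
from h import *
W=world(snap('top')).reshape(-1,3);t=tf(W)
for x0,x1 in ((-.0,.04),(.04,.085),(.085,.12)):
    k=(W[:,2]>.105)&(t[:,0]>x0)&(t[:,0]<x1)&(t[:,1]>.1)&(t[:,1]<.4);print(x0,k.sum(),t[k][:,1].min() if k.any() else None)
k=(W[:,2]>.07)&(t[:,0]>-.02)&(t[:,0]<.1)&(t[:,1]>.13)&(t[:,1]<.19);print(W[k][:,2].max() if k.any() else None)
```

```text
-0.0 2088 0.26502290809298656
0.04 2500 0.15015233163112382
0.085 1554 0.15231045232254642
0.11010989346344313
```

The jar comes close at y=85 mm, so I'll put this cup at (-42, 80) instead, where it is clear.

Emit:
play_rows:
  increments:
    - {"tx": 35, "ty": 5, "tz": 0, "ax": 0, "ay": 0, "az": 0, "fingers": 45}
    - {"tx": 75, "ty": 15, "tz": 0, "ax": 0, "ay": 0, "az": 0, "fingers": 45}
    - {"tx": 115, "ty": 27, "tz": 0, "ax": 0, "ay": 0, "az": 0, "fingers": 45}
    - {"tx": 155, "ty": 45, "tz": 0, "ax": 0, "ay": 0, "az": 0, "fingers": 45}
    - {"tx": 190, "ty": 62, "tz": 0, "ax": 0, "ay": 0, "az": 0, "fingers": 45}

```text
clock: 15.25
tcp_pos: [0.6023, 0.1477, 0.2994]
tcp_rot: [[-0.739, 0.674, -0.001], [0.674, 0.739, 0.001], [0.001, -0.0, -1.0]]
force: [-0.2, 0.1, -0.0]
finger_gap: 0.0489
finger_force: 15.0
```

Emit:
play_rows:
  increments:
    - {"tx": 23, "ty": 11.5, "tz": 10, "ax": 0, "ay": 0, "az": 0, "fingers": 45}
    - {"tx": 23, "ty": 11.5, "tz": 35, "ax": 0, "ay": 0, "az": 0, "fingers": 45}
    - {"tx": 23, "ty": 11.5, "tz": 55, "ax": 0, "ay": 0, "az": 0, "fingers": 45}
    - {"tx": 23, "ty": 11.5, "tz": 65, "ax": 0, "ay": 0, "az": 0, "fingers": 45}
    - {"tx": 23, "ty": 11.5, "tz": 70, "ax": 0, "ay": 0, "az": 0, "fingers": 45}

```text
clock: 15.75
tcp_pos: [0.5941, 0.1696, 0.2286]
tcp_rot: [[-0.738, 0.674, -0.002], [0.674, 0.738, -0.001], [0.001, -0.002, -1.0]]
force: [0.2, -0.4, -0.4]
finger_gap: 0.0495
finger_force: 15.0
```

Emit:
play_rows:
  increments:
    - {"tx": 0, "ty": 0, "tz": 5, "ax": 0, "ay": 0, "az": 0, "fingers": 45}
    - {"tx": 0, "ty": 0, "tz": 8, "ax": 0, "ay": 0, "az": 0, "fingers": 45}
    - {"tx": 0, "ty": 0, "tz": 9.5, "ax": 0, "ay": 0, "az": 0, "fingers": 45}
    - {"tx": 0, "ty": 0, "tz": 10.5, "ax": 0, "ay": 0, "az": 0, "fingers": 45}
    - {"tx": 0, "ty": 0, "tz": 10.5, "ax": 0, "ay": 0, "az": 0, "fingers": 45}

```text
clock: 16.25
tcp_pos: [0.595, 0.1692, 0.2205]
tcp_rot: [[-0.738, 0.675, 0.001], [0.675, 0.738, 0.0], [-0.001, 0.001, -1.0]]
force: [0.1, -1.1, 4.5]
finger_gap: 0.0492
finger_force: 15.0
```

Run:
```python
from h import *
go(tw((-0.042,0.080)),.048)
```

```text
t [0.3 0.7 1.1] a [ 0.06  0.06 -0.02] clock 16.2 gap 49.2 F 15.000501195299876 [ 0.1 -1.1  4.5]
```

Release and rise, and open the fingers wide at height. Then re-measure the cups, eggs and rack from the top view.

Emit:
play_rows:
  increments:
    - {"tx": 0, "ty": 0, "tz": 0, "ax": 0, "ay": 0, "az": 0, "fingers": 45}
    - {"tx": 0, "ty": 0, "tz": 0, "ax": 0, "ay": 0, "az": 0, "fingers": 54}
    - {"tx": 0, "ty": 0, "tz": 0, "ax": 0, "ay": 0, "az": 0, "fingers": 61}
    - {"tx": 0, "ty": 0, "tz": 0, "ax": 0, "ay": 0, "az": 0, "fingers": 61}
    - {"tx": 0, "ty": 0, "tz": -20, "ax": 0, "ay": 0, "az": 0, "fingers": 61}

```text
clock: 16.75
tcp_pos: [0.5933, 0.1699, 0.237]
tcp_rot: [[-0.739, 0.674, -0.005], [0.674, 0.739, -0.002], [0.002, -0.004, -1.0]]
force: [-0.7, 0.7, 0.4]
finger_gap: 0.0612
finger_force: 0.0
```

Emit:
play_rows:
  increments:
    - {"tx": 0, "ty": 0, "tz": -40, "ax": 0, "ay": 0, "az": 0, "fingers": 61}
    - {"tx": 0, "ty": 0, "tz": -85, "ax": 0, "ay": 0, "az": 0, "fingers": 61}
    - {"tx": 0, "ty": -40, "tz": -120, "ax": 0, "ay": 0, "az": 0, "fingers": 62}
    - {"tx": 0, "ty": -85, "tz": -120, "ax": 0, "ay": 0, "az": 0, "fingers": 62}
    - {"tx": 0, "ty": -125, "tz": -120, "ax": 0, "ay": 0, "az": 0, "fingers": 62}

```text
clock: 17.25
tcp_pos: [0.5091, 0.0762, 0.3603]
tcp_rot: [[-0.739, 0.674, 0.002], [0.674, 0.739, 0.001], [-0.001, 0.002, -1.0]]
force: [0.0, -0.0, -0.0]
finger_gap: 0.0622
finger_force: 0.0
```

Emit:
play_rows:
  increments:
    - {"tx": 0, "ty": -40, "tz": 0, "ax": 0, "ay": 0, "az": 0, "fingers": 62}
    - {"tx": 0, "ty": -80, "tz": 0, "ax": 0, "ay": 0, "az": 0, "fingers": 62}
    - {"tx": 0, "ty": -120, "tz": 0, "ax": 0, "ay": 0, "az": 0, "fingers": 62}
    - {"tx": 0, "ty": -160, "tz": 0, "ax": 0, "ay": 0, "az": 0, "fingers": 62}
    - {"tx": 0, "ty": -160, "tz": 0, "ax": 0, "ay": 0, "az": 0, "fingers": 62}

```text
clock: 17.75
tcp_pos: [0.3992, -0.0437, 0.359]
tcp_rot: [[-0.735, 0.678, -0.002], [0.678, 0.735, 0.002], [0.003, 0.0, -1.0]]
force: [0.5, 0.4, 0.0]
finger_gap: 0.062
finger_force: 0.0
```

Run:
```python
from h import *
s=snap('top','j.png');snap('scene','j2.png')
go(tw((0,-.2)),.2)
```

```text
t [-42.5   6.  -11.8] a [ 0.1   0.01 -0.06] clock 17.9 gap 61.8 F 0.0 [ 0.1 -0.1 -0.8]
```

View pics/j.png

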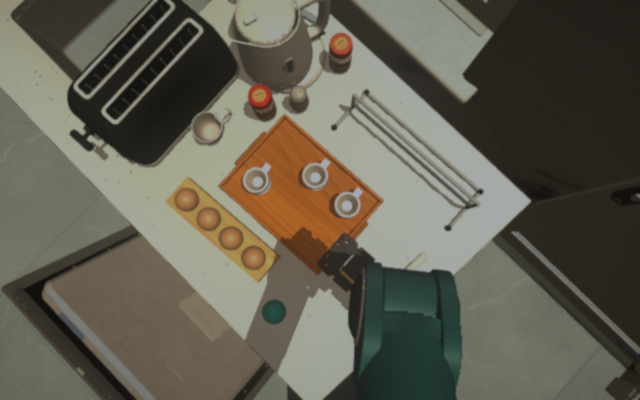

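All three cups stand on the tray at (257,180), (315,176) and (348,205), and the stand is empty. Now to measure the egg axes and cup axes.

```bash
cat > m.py <<'E'
from h import *
np.set_printoptions(precision=4,suppress=True)
b=snap('top');a=snap('scene')
def meas(cs,zlo,zhi,rm,off=0):
    for c in cs:
        for n,s in (('top',b),('scene',a)):
            w=world(s).reshape(-1,3);w=w[(w[:,2]>zlo)&(w[:,2]<zhi)];t=tf(w);d=t-np.array(c)
            q=t[(np.hypot(d[:,0],d[:,1])<rm)&(d[:,0]<off)]
            if len(q)<20: print(n,'few');continue
            x=np.linalg.lstsq(np.c_[2*q,np.ones(len(q))],(q**2).sum(1),rcond=None)[0]
            print(n,c,len(q),'circ',x[:2],'r',round(float(np.sqrt(x[2]+x[0]**2+x[1]**2)),4),'exty',np.percentile(q[:,1],[2,98]).mean(),'extx',np.percentile(q[:,0],[2,98]).mean())
E
python3 - <<'E'
from m import *
meas([(.042,-.085),(.042,0),(-.042,.08)],.047,.06,.03,.02)
r,o=pts(b);im=b['img'];hsv=cv2.cvtColor(im,cv2.COLOR_RGB2HSV)
for u,v in [(186,199),(208,217),(230,238),(253,257)]:
    p=hsv[v-4:v+5,u-4:u+5].reshape(-1,3).mean(0)
    W=world(b);w=W[v-20:v+21,u-20:u+21].reshape(-1,3);hi=w[w[:,2]>.066]
    # depth points above z .045: egg outline
    e=w[w[:,2]>.048];t=tf(e)
    print('egg',p,'cen(.048+)',(np.percentile(t,2,axis=0)+np.percentile(t,98,axis=0))/2,'span',np.percentile(t,98,axis=0)-np.percentile(t,2,axis=0),'top',tf(hi).mean(0),'pixray',tf(plane(b,u,v,.07)))
for u,v in [(186,199),(208,217),(230,238),(253,257)]:
    c=tf(plane(b,u,v,.07));w=world(a).reshape(-1,3);w=w[w[:,2]>.048];t=tf(w);t=t[np.hypot(*(t-c).T)<.032]
    print('scene',len(t),(np.percentile(t,2,axis=0)+np.percentile(t,98,axis=0))/2)
E
```

```text
top (0.042, -0.085) 226 circ [ 0.0413 -0.0861] r 0.0217 exty -0.08601524307582649 extx 0.03976088219774983
scene (0.042, -0.085) 162 circ [ 0.0432 -0.0886] r 0.0221 exty -0.08748562384708498 extx 0.04091781099972732
top (0.042, 0) 215 circ [ 0.0422 -0.0014] r 0.0219 exty -0.0015025688533022215 extx 0.040218553361311346
scene (0.042, 0) 140 circ [ 0.0435 -0.004 ] r 0.0228 exty -0.0035184096307761 extx 0.04097008920002969
top (-0.042, 0.08) 219 circ [-0.0407  0.0783] r 0.022 exty 0.0785816599610957 extx -0.04340825269117026
scene (-0.042, 0.08) 109 circ [-0.0396  0.0759] r 0.0224 exty 0.07575272719471512 extx -0.04231069378557821
egg [ 16.8272 129.8765 167.6543] cen(.048+) [-0.1582  0.1352] span [0.0393 0.0723] top [-0.159   0.1389] pixray [-0.1563  0.1481]
egg [ 16.8395 131.2099 168.3333] cen(.048+) [-0.1568  0.0944] span [0.0393 0.0982] top [-0.1568  0.0901] pixray [-0.1532  0.0932]
egg [ 16.8395 131.9877 168.716 ] cen(.048+) [-0.1552  0.036 ] span [0.0391 0.0972] top [-0.1555  0.031 ] pixray [-0.1543  0.0351]
egg [ 16.7654 133.1975 167.8395] cen(.048+) [-0.1538 -0.0063] span [0.0401 0.0677] top [-0.1538 -0.0158] pixray [-0.1515 -0.0212]Traceback (most recent call last):
  File "<stdin>", line 12, in <module>
    return _quantile_unchecked(
        a, q, axis, out, overwrite_input, method, keepdims, weights)
    return _ureduce(a,
                    func=_quantile_ureduce_func,
    ...<5 lines>...
                    overwrite_input=overwrite_input,
                    method=method)
    r = func(a, **kwargs)
    result = _quantile(arr,
                       quantiles=q,
    ...<2 lines>...
                       out=out,
                       weights=wgt)
    slices_having_nans = np.isnan(arr[-1, ...])
                                  ~~~^^^^^^^^^
IndexError: index -1 is out of bounds for axis 0 with size 0
```

Run:
```python
from m import *
for u,v in [(186,199),(208,217),(230,238),(253,257)]:
    c=tf(plane(b,u,v,.07))
    for n,s in (('top',b),('scene',a)):
        w=world(s).reshape(-1,3);t=tf(w);k=(w[:,2]>.055)&(w[:,2]<.08)&(np.hypot(*(t-c).T)<.026)
        q=t[k];z=w[k,2]
        if len(q)<30: print(n,'few');continue
        # z^2-type surface: x^2+y^2 + a z^2 + bz + c = 2x0 x+2y0 y
        X=np.linalg.lstsq(np.c_[2*q,z*z,z,np.ones(len(q))],(q**2).sum(1),rcond=None)[0]
        p=np.polyfit
        print(n,len(q),'quad',X[:2],'mean hi',q[z>.068].mean(0),'zmax',z.max())
```

```text
top 374 quad [-0.1592  0.1546] mean hi [-0.1595  0.1541] zmax 0.0732731883178872
scene few
top 388 quad [-0.1577  0.0969] mean hi [-0.1581  0.0963] zmax 0.07313482208412247
scene few
top 397 quad [-0.156   0.0386] mean hi [-0.1559  0.0388] zmax 0.07224142254794308
scene few
top 400 quad [-0.1542 -0.0193] mean hi [-0.1538 -0.0194] zmax 0.0748643909154254
scene 142 quad [-0.153 -0.024] mean hi [-0.1524 -0.0232] zmax 0.07449726511155996
```

Run:
```python
from h import *
print(robot.sense()['joint_pos'].round(2))
go(tw((-.154,-.0188)),.15,-40.75)
```

```text
[-0.58  0.11  0.64  2.24 -0.09  0.81  0.95]
t [111.2 185.9  37.7] a [2.000e-02 3.000e-02 8.846e+01] clock 18.1 gap 61.8 F 0.0 [ 0.2 -0.2  0.8]
```

Emit:
play_rows:
  increments:
    - {"tx": 22, "ty": 36, "tz": 0, "ax": 0, "ay": 0, "az": 8, "fingers": 70}
    - {"tx": 44, "ty": 73, "tz": 0, "ax": 0, "ay": 0, "az": 16, "fingers": 70}
    - {"tx": 66, "ty": 110, "tz": 0, "ax": 0, "ay": 0, "az": 24, "fingers": 70}
    - {"tx": 90, "ty": 148, "tz": 0, "ax": 0, "ay": 0, "az": 32, "fingers": 70}
    - {"tx": 111, "ty": 185, "tz": 0, "ax": 0, "ay": 0, "az": 40, "fingers": 70}

```text
clock: 18.55
tcp_pos: [0.4452, 0.1739, 0.359]
tcp_rot: [[-0.129, 0.992, -0.0], [0.992, 0.129, -0.0], [-0.0, -0.0, -1.0]]
force: [0.8, 0.2, 0.2]
finger_gap: 0.0697
finger_force: 0.0
```

Run:
```python
from h import *
print(robot.sense()['joint_pos'].round(2))
go(tw((-.154,-.0188)),.15,-40.75)
```

```text
[-0.93  0.25  0.57  2.09 -0.18  0.85 -0.13]
t [-1.5  0.6 37.6] a [ 0.    0.   48.14] clock 18.6 gap 69.7 F 0.0 [0.8 0.2 0.2]
```

Emit:
play_rows:
  increments:
    - {"tx": 0, "ty": 0, "tz": 10, "ax": 0, "ay": 0, "az": 8.2, "fingers": 70}
    - {"tx": 0, "ty": 0, "tz": 20, "ax": 0, "ay": 0, "az": 16.4, "fingers": 70}
    - {"tx": 0, "ty": 0, "tz": 30, "ax": 0, "ay": 0, "az": 24.6, "fingers": 70}
    - {"tx": 0, "ty": 0, "tz": 40, "ax": 0, "ay": 0, "az": 32.8, "fingers": 70}
    - {"tx": 0, "ty": 0, "tz": 50, "ax": 0, "ay": 0, "az": 41, "fingers": 70}

```text
clock: 19.05
tcp_pos: [0.4452, 0.1719, 0.3084]
tcp_rot: [[0.554, 0.833, -0.0], [0.833, -0.554, -0.001], [-0.001, 0.0, -1.0]]
force: [0.2, 0.2, 0.7]
finger_gap: 0.0695
finger_force: 0.0
```

Emit:
play_rows:
  increments:
    - {"tx": 0, "ty": 0, "tz": 5, "ax": 0, "ay": 0, "az": 7.1, "fingers": 70}
    - {"tx": 0, "ty": 0, "tz": 5, "ax": 0, "ay": 0, "az": 7.1, "fingers": 70}
    - {"tx": 0, "ty": 0, "tz": 5, "ax": 0, "ay": 0, "az": 7.1, "fingers": 70}
    - {"tx": 0, "ty": 0, "tz": 5, "ax": 0, "ay": 0, "az": 7.1, "fingers": 70}

```text
clock: 19.45
tcp_pos: [0.4452, 0.1712, 0.3044]
tcp_rot: [[0.647, 0.762, 0.0], [0.762, -0.647, 0.0], [0.0, 0.0, -1.0]]
force: [-1.5, 0.5, -0.1]
finger_gap: 0.0703
finger_force: 0.0
```

Run:
```python
from h import *
print(robot.sense()['joint_pos'].round(2))
go(tw((-.154,-.0188)),.057,-40.75)
```

```text
[-1.02  0.38  0.7   2.14 -0.36  0.75 -0.79]
t [ 1.4 -0.3 76. ] a [ 0.01 -0.02  0.42] clock 19.4 gap 70.3 F 0.0 [-1.5  0.5 -0.1]
```

Descend onto the first egg and close gently at 5 N.

Emit:
play_rows:
  increments:
    - {"tx": 1.4, "ty": 0, "tz": 25, "ax": 0, "ay": 0, "az": 0.4, "fingers": 70}
    - {"tx": 1.4, "ty": 0, "tz": 50, "ax": 0, "ay": 0, "az": 0.4, "fingers": 70}
    - {"tx": 1.4, "ty": 0, "tz": 65, "ax": 0, "ay": 0, "az": 0.4, "fingers": 70}
    - {"tx": 1.4, "ty": 0, "tz": 75, "ax": 0, "ay": 0, "az": 0.4, "fingers": 70}
    - {"tx": 1.4, "ty": 0, "tz": 75, "ax": 0, "ay": 0, "az": 0.4, "fingers": 70}

```text
clock: 19.95
tcp_pos: [0.4458, 0.1716, 0.2285]
tcp_rot: [[0.655, 0.756, -0.001], [0.756, -0.655, -0.001], [-0.002, -0.0, -1.0]]
force: [-0.8, 0.4, -0.7]
finger_gap: 0.0705
finger_force: 0.0
```

Emit:
play_rows:
  increments:
    - {"tx": 0, "ty": 0, "tz": 0, "ax": 0, "ay": 0, "az": 0, "fingers": 62}
    - {"tx": 0, "ty": 0, "tz": 0, "ax": 0, "ay": 0, "az": 0, "fingers": 56}
    - {"tx": 0, "ty": 0, "tz": 0, "ax": 0, "ay": 0, "az": 0, "fingers": 51}
    - {"tx": 0, "ty": 0, "tz": 0, "ax": 0, "ay": 0, "az": 0, "fingers": 48}
  force: 5

```text
clock: 20.35
tcp_pos: [0.4461, 0.172, 0.2297]
tcp_rot: [[0.654, 0.756, 0.001], [0.756, -0.654, 0.001], [0.001, 0.0, -1.0]]
force: [-0.0, 0.9, 0.7]
finger_gap: 0.0477
finger_force: 0.0
```

Emit:
play_rows:
  increments:
    - {"tx": 0, "ty": 0, "tz": 0, "ax": 0, "ay": 0, "az": 0, "fingers": 46}
    - {"tx": 0, "ty": 0, "tz": 0, "ax": 0, "ay": 0, "az": 0, "fingers": 44}
    - {"tx": 0, "ty": 0, "tz": 0, "ax": 0, "ay": 0, "az": 0, "fingers": 42}
    - {"tx": 0, "ty": 0, "tz": 0, "ax": 0, "ay": 0, "az": 0, "fingers": 40}
    - {"tx": 0, "ty": 0, "tz": 0, "ax": 0, "ay": 0, "az": 0, "fingers": 40}

```text
clock: 20.85
tcp_pos: [0.4463, 0.1717, 0.2294]
tcp_rot: [[0.655, 0.756, 0.001], [0.756, -0.655, 0.0], [0.001, 0.001, -1.0]]
force: [2.3, -0.9, 1.8]
finger_gap: 0.0457
finger_force: 5.0
```

Run:
```python
from h import *
go(tw((-.154,-.0188)),.057,-40.75)
```

```text
t [ 0.3 -0.7  1. ] a [ 0.04 -0.05 -0.16] clock 20.9 gap 45.7 F 5.000025629997253 [ 2.3 -0.9  1.8]
```

Emit:
play_rows:
  increments:
    - {"tx": 0, "ty": 0, "tz": -5, "ax": 0, "ay": 0, "az": 0, "fingers": 40}
    - {"tx": 0, "ty": 0, "tz": -15, "ax": 0, "ay": 0, "az": 0, "fingers": 40}
    - {"tx": 0, "ty": 0, "tz": -35, "ax": 0, "ay": 0, "az": 0, "fingers": 40}
    - {"tx": 0, "ty": 0, "tz": -60, "ax": 0, "ay": 0, "az": 0, "fingers": 40}
    - {"tx": 0, "ty": 0, "tz": -90, "ax": 0, "ay": 0, "az": 0, "fingers": 40}

```text
clock: 21.35
tcp_pos: [0.4452, 0.1717, 0.3199]
tcp_rot: [[0.655, 0.756, -0.002], [0.756, -0.655, -0.001], [-0.002, -0.001, -1.0]]
force: [0.1, 0.5, -0.1]
finger_gap: 0.0454
finger_force: 5.0
```

Emit:
play_rows:
  increments:
    - {"tx": 0, "ty": 0, "tz": -5, "ax": 0, "ay": 0, "az": 0, "fingers": 40}
    - {"tx": 0, "ty": 0, "tz": -5, "ax": 0, "ay": 0, "az": 0, "fingers": 40}
    - {"tx": 0, "ty": 0, "tz": -5, "ax": 0, "ay": 0, "az": 0, "fingers": 40}

```text
clock: 21.65
tcp_pos: [0.4453, 0.172, 0.3236]
tcp_rot: [[0.654, 0.756, -0.001], [0.756, -0.654, -0.0], [-0.001, -0.001, -1.0]]
force: [-0.2, -0.8, -0.7]
finger_gap: 0.0455
finger_force: 5.0
```

Run:
```python
from h import *
go(tw((.0417,-.0854)),.076,-42.4)
s=snap('top');snap('scene')
im=s['img'][140:300,160:400];cv2.imwrite('pics/k.png',cv2.resize(im[:,:,::-1],None,fx=3,fy=3,interpolation=2))
```

```text
t [-71.  194.1  76.1] a [-0.05  0.06  1.55] clock 21.6 gap 45.5 F 4.9999988079071045 [-0.2 -0.8 -0.7]
```

View pics/k.png

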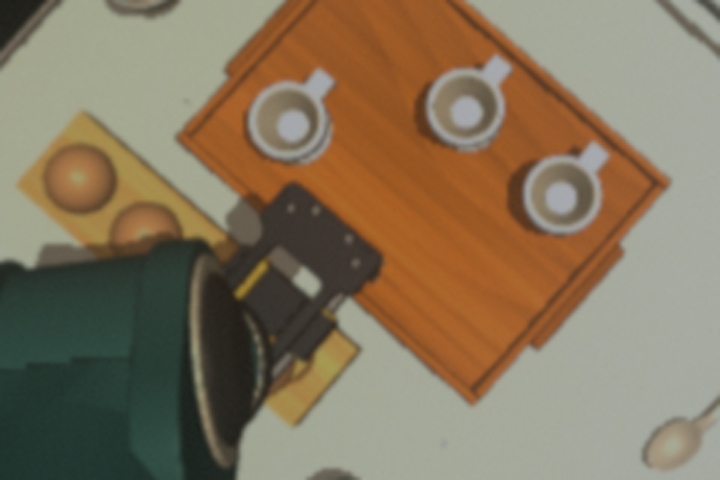

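The egg is held and the cups are clear. Carry it to cup C.

Emit:
play_rows:
  increments:
    - {"tx": -12, "ty": 30, "tz": 0, "ax": 0, "ay": 0, "az": 0.5, "fingers": 40}
    - {"tx": -26, "ty": 70, "tz": 0, "ax": 0, "ay": 0, "az": 1, "fingers": 40}
    - {"tx": -41, "ty": 112, "tz": 0, "ax": 0, "ay": 0, "az": 1.5, "fingers": 40}
    - {"tx": -56, "ty": 154, "tz": 0, "ax": 0, "ay": 0, "az": 1.5, "fingers": 40}
    - {"tx": -67, "ty": 183, "tz": 0, "ax": 0, "ay": 0, "az": 1.5, "fingers": 40}

```text
clock: 22.25
tcp_pos: [0.5411, -0.0016, 0.3233]
tcp_rot: [[0.676, 0.737, -0.001], [0.737, -0.676, -0.002], [-0.002, 0.0, -1.0]]
force: [0.1, -0.7, -0.3]
finger_gap: 0.0457
finger_force: 5.0
```

Emit:
play_rows:
  increments:
    - {"tx": -4, "ty": 10, "tz": 10, "ax": 0, "ay": 0, "az": 0, "fingers": 40}
    - {"tx": -4, "ty": 11, "tz": 25, "ax": 0, "ay": 0, "az": 0, "fingers": 40}
    - {"tx": -4, "ty": 11, "tz": 35, "ax": 0, "ay": 0, "az": 0, "fingers": 40}
    - {"tx": -4, "ty": 11, "tz": 40, "ax": 0, "ay": 0, "az": 0, "fingers": 40}
    - {"tx": -4, "ty": 11, "tz": 40, "ax": 0, "ay": 0, "az": 0, "fingers": 40}

```text
clock: 22.75
tcp_pos: [0.5452, -0.0078, 0.2829]
tcp_rot: [[0.673, 0.74, -0.003], [0.74, -0.673, -0.0], [-0.002, -0.002, -1.0]]
force: [-0.8, -0.4, 0.2]
finger_gap: 0.0455
finger_force: 5.0
```

Run:
```python
from h import *
go(tw((.0417,-.0854)),.076,-42.4)
```

```text
t [-0.3  0.9 35.5] a [-0.11  0.1   0.11] clock 22.8 gap 45.5 F 4.9999842792749405 [-0.8 -0.4  0.2]
```

Emit:
play_rows:
  increments:
    - {"tx": 0, "ty": 0.5, "tz": 10, "ax": 0, "ay": 0, "az": 0, "fingers": 40}
    - {"tx": 0, "ty": 0.5, "tz": 20, "ax": 0, "ay": 0, "az": 0, "fingers": 40}
    - {"tx": 0, "ty": 0.5, "tz": 27, "ax": 0, "ay": 0, "az": 0, "fingers": 40}
    - {"tx": 0, "ty": 0.5, "tz": 31, "ax": 0, "ay": 0, "az": 0, "fingers": 40}
    - {"tx": 0, "ty": 0.5, "tz": 33, "ax": 0, "ay": 0, "az": 0, "fingers": 40}

```text
clock: 23.25
tcp_pos: [0.5461, -0.0094, 0.2507]
tcp_rot: [[0.674, 0.738, -0.001], [0.738, -0.674, -0.0], [-0.001, -0.0, -1.0]]
force: [0.3, 0.2, -1.4]
finger_gap: 0.0455
finger_force: 5.0
```

Emit:
play_rows:
  increments:
    - {"tx": 0, "ty": 0, "tz": 0.5, "ax": 0, "ay": 0, "az": 0, "fingers": 40}
    - {"tx": 0, "ty": 0, "tz": 1, "ax": 0, "ay": 0, "az": 0, "fingers": 40}
    - {"tx": 0, "ty": 0, "tz": 1.5, "ax": 0, "ay": 0, "az": 0, "fingers": 40}
    - {"tx": 0, "ty": 0, "tz": 1.5, "ax": 0, "ay": 0, "az": 0, "fingers": 40}

```text
clock: 23.65
tcp_pos: [0.5463, -0.0093, 0.2499]
tcp_rot: [[0.674, 0.739, 0.0], [0.739, -0.674, 0.0], [0.0, 0.0, -1.0]]
force: [-0.6, -0.5, -0.2]
finger_gap: 0.0456
finger_force: 5.0
```

Run:
```python
from h import *
go(tw((.0417,-.0854)),.076,-42.4)
```

```text
t [-0.  -1.   2.5] a [ 0.01 -0.02  0.01] clock 23.6 gap 45.6 F 5.00000886619091 [-0.6 -0.5 -0.2]
```

Emit:
play_rows:
  increments:
    - {"tx": 0, "ty": -0.7, "tz": 0.8, "ax": 0, "ay": 0, "az": 0, "fingers": 40}
    - {"tx": 0, "ty": -0.7, "tz": 1.6, "ax": 0, "ay": 0, "az": 0, "fingers": 40}
    - {"tx": 0, "ty": -0.7, "tz": 2.4, "ax": 0, "ay": 0, "az": 0, "fingers": 40}
    - {"tx": 0, "ty": -0.7, "tz": 2.4, "ax": 0, "ay": 0, "az": 0, "fingers": 40}
    - {"tx": 0, "ty": -0.7, "tz": 2.4, "ax": 0, "ay": 0, "az": 0, "fingers": 40}

```text
clock: 24.15
tcp_pos: [0.5463, -0.0094, 0.248]
tcp_rot: [[0.675, 0.738, 0.002], [0.738, -0.675, -0.001], [0.001, 0.002, -1.0]]
force: [1.4, -1.3, 5.1]
finger_gap: 0.0452
finger_force: 5.0
```

Emit:
play_rows:
  increments:
    - {"tx": 0, "ty": 0, "tz": 0, "ax": 0, "ay": 0, "az": 0, "fingers": 47}
    - {"tx": 0, "ty": 0, "tz": 0, "ax": 0, "ay": 0, "az": 0, "fingers": 50}
    - {"tx": 0, "ty": 0, "tz": 0, "ax": 0, "ay": 0, "az": 0, "fingers": 56}
    - {"tx": 0, "ty": 0, "tz": 0, "ax": 0, "ay": 0, "az": 0, "fingers": 66}
    - {"tx": 0, "ty": 0, "tz": 0, "ax": 0, "ay": 0, "az": 0, "fingers": 70}

```text
clock: 24.65
tcp_pos: [0.5455, -0.0086, 0.247]
tcp_rot: [[0.674, 0.739, -0.001], [0.739, -0.674, 0.0], [-0.0, -0.001, -1.0]]
force: [0.4, 0.2, -0.7]
finger_gap: 0.069
finger_force: 0.0
```

Emit:
play_rows:
  increments:
    - {"tx": 0, "ty": 0, "tz": -15, "ax": 0, "ay": 0, "az": 0, "fingers": 70}
    - {"tx": 0, "ty": 0, "tz": -40, "ax": 0, "ay": 0, "az": 0, "fingers": 70}
    - {"tx": 0, "ty": 0, "tz": -75, "ax": 0, "ay": 0, "az": 0, "fingers": 70}
    - {"tx": 0, "ty": 0, "tz": -75, "ax": 0, "ay": 0, "az": 0, "fingers": 70}
    - {"tx": 0, "ty": 0, "tz": -75, "ax": 0, "ay": 0, "az": 0, "fingers": 70}

```text
clock: 25.15
tcp_pos: [0.5458, -0.0087, 0.3236]
tcp_rot: [[0.674, 0.739, 0.002], [0.739, -0.674, 0.001], [0.002, 0.001, -1.0]]
force: [-0.7, 0.4, -0.7]
finger_gap: 0.0704
finger_force: 0.0
```

Run:
```python
from h import *
go(tw((-.156,.0393)),.058,-40.75)
a=snap('scene');b=snap('top')
im=a['img'][140:300,240:400];cv2.imwrite('pics/l.png',cv2.resize(im[:,:,::-1],None,fx=3,fy=3,interpolation=2))
W=world(b).reshape(-1,3);t=tf(W)
for n,s in(('t',b),('s',a)):
    W=world(s).reshape(-1,3);t=tf(W);k=(np.hypot(*(t-[.0417,-.0854]).T)<.02)&(W[:,2]<.11);print(n,k.sum(),np.nanpercentile(W[k][:,2],[50,95,100]))
```

```text
t [ 124.5 -197.9   94.3] a [ 0.05 -0.13 -1.63] clock 25.1 gap 70.4 F 0.0 [-0.7  0.4 -0.7]
t 0 nan
s 239 [0.08092568 0.0889223  0.09136406]
  return np.nanmean(a, axis, out=out, keepdims=keepdims)
```

View pics/l.png

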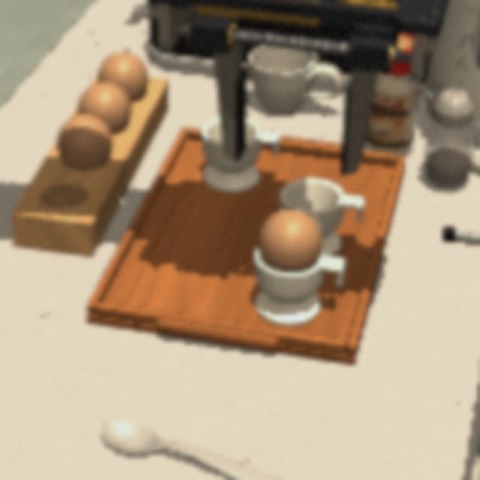

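The first egg is seated, with its top at about 0.089 m. Next is E3 for cup B.

Emit:
play_rows:
  increments:
    - {"tx": 20, "ty": -32, "tz": 0, "ax": 0, "ay": 0, "az": 0, "fingers": 70}
    - {"tx": 46, "ty": -73, "tz": 0, "ax": 0, "ay": 0, "az": 0, "fingers": 70}
    - {"tx": 72, "ty": -114, "tz": 0, "ax": 0, "ay": 0, "az": -0.8, "fingers": 70}
    - {"tx": 98, "ty": -156, "tz": 0, "ax": 0, "ay": 0, "az": -1.6, "fingers": 70}
    - {"tx": 124.5, "ty": -198, "tz": 0, "ax": 0, "ay": 0, "az": -1.6, "fingers": 70}

```text
clock: 25.75
tcp_pos: [0.4822, 0.2181, 0.3214]
tcp_rot: [[0.653, 0.757, -0.002], [0.757, -0.653, -0.001], [-0.002, -0.0, -1.0]]
force: [1.2, 0.1, 0.9]
finger_gap: 0.0698
finger_force: 0.0
```

Emit:
play_rows:
  increments:
    - {"tx": 0, "ty": 0, "tz": 5, "ax": 0, "ay": 0, "az": 0, "fingers": 70}
    - {"tx": 0, "ty": 0, "tz": 15, "ax": 0, "ay": 0, "az": 0, "fingers": 70}
    - {"tx": 0, "ty": 0, "tz": 25, "ax": 0, "ay": 0, "az": 0, "fingers": 70}
    - {"tx": 0, "ty": 0, "tz": 30, "ax": 0, "ay": 0, "az": 0, "fingers": 70}
    - {"tx": 0, "ty": 0, "tz": 30, "ax": 0, "ay": 0, "az": 0, "fingers": 70}

```text
clock: 26.25
tcp_pos: [0.4836, 0.2149, 0.2912]
tcp_rot: [[0.656, 0.755, -0.002], [0.755, -0.656, -0.002], [-0.002, -0.0, -1.0]]
force: [0.5, 0.6, 0.7]
finger_gap: 0.0701
finger_force: 0.0
```

Run:
```python
from h import *
go(tw((-.156,.0393)),.058,-40.75)
```

```text
t [ 1.6 -1.1 61.8] a [-0.01  0.14 -0.21] clock 26.2 gap 70.1 F 0.0 [0.5 0.6 0.7]
```

Emit:
play_rows:
  increments:
    - {"tx": 1.3, "ty": -0.8, "tz": 20, "ax": 0, "ay": 0, "az": 0, "fingers": 70}
    - {"tx": 1.3, "ty": -0.8, "tz": 40, "ax": 0, "ay": 0, "az": 0, "fingers": 70}
    - {"tx": 1.3, "ty": -0.8, "tz": 55, "ax": 0, "ay": 0, "az": 0, "fingers": 70}
    - {"tx": 1.3, "ty": -0.8, "tz": 61.5, "ax": 0, "ay": 0, "az": 0, "fingers": 70}
    - {"tx": 1.3, "ty": -0.8, "tz": 61.5, "ax": 0, "ay": 0, "az": 0, "fingers": 66}

```text
clock: 26.75
tcp_pos: [0.4837, 0.2175, 0.2302]
tcp_rot: [[0.654, 0.756, -0.001], [0.756, -0.654, -0.001], [-0.001, -0.0, -1.0]]
force: [-0.2, 1.0, 0.3]
finger_gap: 0.0661
finger_force: 0.0
```

Emit:
play_rows:
  increments:
    - {"tx": 0, "ty": 0, "tz": 0, "ax": 0, "ay": 0, "az": 0, "fingers": 61}
    - {"tx": 0, "ty": 0, "tz": 0, "ax": 0, "ay": 0, "az": 0, "fingers": 56}
    - {"tx": 0, "ty": 0, "tz": 0, "ax": 0, "ay": 0, "az": 0, "fingers": 51}
    - {"tx": 0, "ty": 0, "tz": 0, "ax": 0, "ay": 0, "az": 0, "fingers": 48}

```text
clock: 27.15
tcp_pos: [0.4842, 0.218, 0.2315]
tcp_rot: [[0.653, 0.757, 0.002], [0.757, -0.653, 0.0], [0.002, 0.002, -1.0]]
force: [2.0, -1.9, 1.2]
finger_gap: 0.0484
finger_force: 1.0
```

Emit:
play_rows:
  increments:
    - {"tx": 0, "ty": 0, "tz": 0, "ax": 0, "ay": 0, "az": 0, "fingers": 46}
    - {"tx": 0, "ty": 0, "tz": 0, "ax": 0, "ay": 0, "az": 0, "fingers": 44}
    - {"tx": 0, "ty": 0, "tz": 0, "ax": 0, "ay": 0, "az": 0, "fingers": 42}
    - {"tx": 0, "ty": 0, "tz": 0, "ax": 0, "ay": 0, "az": 0, "fingers": 40}
    - {"tx": 0, "ty": 0, "tz": 0, "ax": 0, "ay": 0, "az": 0, "fingers": 40}

```text
clock: 27.65
tcp_pos: [0.4847, 0.2175, 0.2314]
tcp_rot: [[0.654, 0.757, 0.003], [0.757, -0.654, -0.0], [0.002, 0.002, -1.0]]
force: [4.1, -3.5, 2.8]
finger_gap: 0.0455
finger_force: 5.0
```

Run:
```python
from h import *
go(tw((-.156,.0393)),.058,-40.75)
```

```text
t [-1.3 -0.3  2. ] a [ 0.14 -0.11 -0.09] clock 27.6 gap 45.5 F 5.000286251306534 [ 4.1 -3.5  2.8]
```

Emit:
play_rows:
  increments:
    - {"tx": -0.5, "ty": 1.3, "tz": 0, "ax": 0, "ay": 0, "az": 0, "fingers": 50}
    - {"tx": -0.5, "ty": 1.3, "tz": 1.5, "ax": 0, "ay": 0, "az": 0, "fingers": 54}
    - {"tx": -0.5, "ty": 1.3, "tz": 1.5, "ax": 0, "ay": 0, "az": 0, "fingers": 54}
    - {"tx": -0.5, "ty": 1.3, "tz": 1.5, "ax": 0, "ay": 0, "az": 0, "fingers": 51}
    - {"tx": -0.5, "ty": 1.3, "tz": 1.5, "ax": 0, "ay": 0, "az": 0, "fingers": 48}

```text
clock: 28.15
tcp_pos: [0.4842, 0.217, 0.2292]
tcp_rot: [[0.653, 0.757, -0.0], [0.757, -0.653, -0.0], [-0.0, -0.0, -1.0]]
force: [-0.1, -0.5, 0.7]
finger_gap: 0.0482
finger_force: 0.2
```

Emit:
play_rows:
  increments:
    - {"tx": 0, "ty": 0, "tz": 0, "ax": 0, "ay": 0, "az": 0, "fingers": 46}
    - {"tx": 0, "ty": 0, "tz": 0, "ax": 0, "ay": 0, "az": 0, "fingers": 44}
    - {"tx": 0, "ty": 0, "tz": 0, "ax": 0, "ay": 0, "az": 0, "fingers": 42}
    - {"tx": 0, "ty": 0, "tz": 0, "ax": 0, "ay": 0, "az": 0, "fingers": 40}

```text
clock: 28.55
tcp_pos: [0.4846, 0.2166, 0.2295]
tcp_rot: [[0.654, 0.757, 0.001], [0.757, -0.654, -0.0], [0.0, 0.001, -1.0]]
force: [1.8, -0.3, 0.8]
finger_gap: 0.0455
finger_force: 5.0
```

Run:
```python
from h import *
go(tw((-.156,.0393)),.058,-40.75)
```

```text
t [-0.5 -0.7  0.1] a [ 0.04 -0.03 -0.06] clock 28.6 gap 45.5 F 5.0000520050525665 [ 1.8 -0.3  0.8]
```

Emit:
play_rows:
  increments:
    - {"tx": 0, "ty": 0, "tz": -5, "ax": 0, "ay": 0, "az": 0, "fingers": 40}
    - {"tx": 0, "ty": 0, "tz": -15, "ax": 0, "ay": 0, "az": 0, "fingers": 40}
    - {"tx": 0, "ty": 0, "tz": -35, "ax": 0, "ay": 0, "az": 0, "fingers": 40}
    - {"tx": 0, "ty": 0, "tz": -60, "ax": 0, "ay": 0, "az": 0, "fingers": 40}
    - {"tx": 0, "ty": 0, "tz": -90, "ax": 0, "ay": 0, "az": 0, "fingers": 40}

```text
clock: 29.05
tcp_pos: [0.4836, 0.217, 0.3201]
tcp_rot: [[0.653, 0.757, -0.002], [0.757, -0.653, -0.001], [-0.002, -0.001, -1.0]]
force: [-0.2, 0.1, -0.4]
finger_gap: 0.0453
finger_force: 5.0
```

Emit:
play_rows:
  increments:
    - {"tx": 0, "ty": 0, "tz": -5, "ax": 0, "ay": 0, "az": 0, "fingers": 40}
    - {"tx": 0, "ty": 0, "tz": -5, "ax": 0, "ay": 0, "az": 0, "fingers": 40}
    - {"tx": 0, "ty": 0, "tz": -5, "ax": 0, "ay": 0, "az": 0, "fingers": 40}

```text
clock: 29.35
tcp_pos: [0.4837, 0.2171, 0.3237]
tcp_rot: [[0.653, 0.758, -0.001], [0.758, -0.653, -0.0], [-0.001, -0.001, -1.0]]
force: [-1.1, -0.1, -1.1]
finger_gap: 0.0456
finger_force: 5.0
```

Run:
```python
from h import *
go(tw((.0417,-.0007)),.076,-42.4)
```

```text
t [-45.8 196.8  76.1] a [-0.05  0.06  1.64] clock 29.4 gap 45.6 F 4.99998964369297 [-1.1 -0.1 -1.1]
```

Emit:
play_rows:
  increments:
    - {"tx": -8, "ty": 30, "tz": 0, "ax": 0, "ay": 0, "az": 0.5, "fingers": 40}
    - {"tx": -17, "ty": 70, "tz": 0, "ax": 0, "ay": 0, "az": 1, "fingers": 40}
    - {"tx": -27, "ty": 112, "tz": 0, "ax": 0, "ay": 0, "az": 1.6, "fingers": 40}
    - {"tx": -37, "ty": 154, "tz": 0, "ax": 0, "ay": 0, "az": 1.6, "fingers": 40}
    - {"tx": -44, "ty": 186, "tz": 0, "ax": 0, "ay": 0, "az": 1.6, "fingers": 40}

```text
clock: 29.85
tcp_pos: [0.597, 0.0595, 0.3228]
tcp_rot: [[0.676, 0.737, -0.002], [0.737, -0.676, -0.001], [-0.003, -0.001, -1.0]]
force: [0.0, -0.2, -0.5]
finger_gap: 0.0454
finger_force: 5.0
```

Emit:
play_rows:
  increments:
    - {"tx": -2, "ty": 10, "tz": 10, "ax": 0, "ay": 0, "az": 0, "fingers": 40}
    - {"tx": -2, "ty": 11, "tz": 25, "ax": 0, "ay": 0, "az": 0, "fingers": 40}
    - {"tx": -2, "ty": 11, "tz": 35, "ax": 0, "ay": 0, "az": 0, "fingers": 40}
    - {"tx": -2, "ty": 11, "tz": 40, "ax": 0, "ay": 0, "az": 0, "fingers": 40}
    - {"tx": -2, "ty": 11, "tz": 40, "ax": 0, "ay": 0, "az": 0, "fingers": 40}

```text
clock: 30.35
tcp_pos: [0.6023, 0.0548, 0.2828]
tcp_rot: [[0.672, 0.74, -0.003], [0.74, -0.672, 0.0], [-0.002, -0.002, -1.0]]
force: [0.1, -0.3, -1.6]
finger_gap: 0.0453
finger_force: 5.0
```

Emit:
play_rows:
  increments:
    - {"tx": 0, "ty": 0, "tz": 5, "ax": 0, "ay": 0, "az": 0, "fingers": 40}
    - {"tx": 0, "ty": 0, "tz": 10, "ax": 0, "ay": 0, "az": 0, "fingers": 40}
    - {"tx": 0, "ty": 0, "tz": 10, "ax": 0, "ay": 0, "az": 0, "fingers": 40}
    - {"tx": 0, "ty": 0, "tz": 10, "ax": 0, "ay": 0, "az": 0, "fingers": 40}

```text
clock: 30.75
tcp_pos: [0.6032, 0.0532, 0.2744]
tcp_rot: [[0.674, 0.739, 0.0], [0.739, -0.674, 0.0], [0.0, 0.0, -1.0]]
force: [0.7, -0.0, -0.8]
finger_gap: 0.0455
finger_force: 5.0
```

Run:
```python
from h import *
go(tw((.0417,-.0007)),.076,-42.4)
```

```text
t [ 0.1 -0.8 27. ] a [ 0.01 -0.01  0.01] clock 30.8 gap 45.5 F 4.9999599158763885 [ 0.7 -0.  -0.8]
```

Emit:
play_rows:
  increments:
    - {"tx": 0, "ty": -0.4, "tz": 10, "ax": 0, "ay": 0, "az": 0, "fingers": 40}
    - {"tx": 0, "ty": -0.4, "tz": 17, "ax": 0, "ay": 0, "az": 0, "fingers": 40}
    - {"tx": 0, "ty": -0.4, "tz": 21, "ax": 0, "ay": 0, "az": 0, "fingers": 40}
    - {"tx": 0, "ty": -0.4, "tz": 24, "ax": 0, "ay": 0, "az": 0, "fingers": 40}
    - {"tx": 0, "ty": -0.4, "tz": 25, "ax": 0, "ay": 0, "az": 0, "fingers": 40}

```text
clock: 31.25
tcp_pos: [0.6029, 0.0533, 0.2489]
tcp_rot: [[0.674, 0.738, -0.0], [0.738, -0.674, -0.0], [-0.0, 0.0, -1.0]]
force: [-0.3, -0.9, 0.1]
finger_gap: 0.0459
finger_force: 5.0
```

Emit:
play_rows:
  increments:
    - {"tx": 0, "ty": 0, "tz": 0.8, "ax": 0, "ay": 0, "az": 0, "fingers": 40}
    - {"tx": 0, "ty": 0, "tz": 1.6, "ax": 0, "ay": 0, "az": 0, "fingers": 40}
    - {"tx": 0, "ty": 0, "tz": 2.3, "ax": 0, "ay": 0, "az": 0, "fingers": 40}
    - {"tx": 0, "ty": 0, "tz": 2.3, "ax": 0, "ay": 0, "az": 0, "fingers": 40}
    - {"tx": 0, "ty": 0, "tz": 2.3, "ax": 0, "ay": 0, "az": 0, "fingers": 40}

```text
clock: 31.75
tcp_pos: [0.6035, 0.0534, 0.2478]
tcp_rot: [[0.674, 0.739, 0.002], [0.739, -0.674, 0.0], [0.002, 0.002, -1.0]]
force: [1.4, -0.5, 4.5]
finger_gap: 0.0456
finger_force: 5.0
```

Seated (4.5 N reaction). Release, rise, and go to E2 at (-0.1575, 0.0975).

Emit:
play_rows:
  increments:
    - {"tx": 0, "ty": 0, "tz": 0, "ax": 0, "ay": 0, "az": 0, "fingers": 47}
    - {"tx": 0, "ty": 0, "tz": 0, "ax": 0, "ay": 0, "az": 0, "fingers": 50}
    - {"tx": 0, "ty": 0, "tz": 0, "ax": 0, "ay": 0, "az": 0, "fingers": 56}
    - {"tx": 0, "ty": 0, "tz": 0, "ax": 0, "ay": 0, "az": 0, "fingers": 66}
    - {"tx": 0, "ty": 0, "tz": 0, "ax": 0, "ay": 0, "az": 0, "fingers": 70}

```text
clock: 32.25
tcp_pos: [0.6026, 0.0535, 0.2467]
tcp_rot: [[0.674, 0.739, -0.001], [0.739, -0.674, -0.0], [-0.001, -0.001, -1.0]]
force: [0.5, 0.5, 1.3]
finger_gap: 0.0688
finger_force: 0.0
```

Emit:
play_rows:
  increments:
    - {"tx": 0, "ty": 0, "tz": -15, "ax": 0, "ay": 0, "az": 0, "fingers": 70}
    - {"tx": 0, "ty": 0, "tz": -40, "ax": 0, "ay": 0, "az": 0, "fingers": 70}
    - {"tx": 0, "ty": 0, "tz": -75, "ax": 0, "ay": 0, "az": 0, "fingers": 70}
    - {"tx": 0, "ty": 0, "tz": -75, "ax": 0, "ay": 0, "az": 0, "fingers": 70}
    - {"tx": 0, "ty": 0, "tz": -75, "ax": 0, "ay": 0, "az": 0, "fingers": 70}

```text
clock: 32.75
tcp_pos: [0.603, 0.0535, 0.3234]
tcp_rot: [[0.674, 0.739, 0.002], [0.739, -0.674, 0.001], [0.002, 0.001, -1.0]]
force: [-0.9, 0.4, -0.1]
finger_gap: 0.0698
finger_force: 0.0
```

Run:
```python
from h import *
go(tw((-.157,.0973)),.058,-40.75)
```

```text
t [  98.  -199.2   94.1] a [ 0.05 -0.12 -1.63] clock 32.8 gap 69.8 F 0.0 [-0.9  0.4 -0.1]
```

Emit:
play_rows:
  increments:
    - {"tx": 16, "ty": -32, "tz": 0, "ax": 0, "ay": 0, "az": 0, "fingers": 70}
    - {"tx": 36, "ty": -73, "tz": 0, "ax": 0, "ay": 0, "az": 0, "fingers": 70}
    - {"tx": 57, "ty": -115, "tz": 0, "ax": 0, "ay": 0, "az": -0.8, "fingers": 70}
    - {"tx": 78, "ty": -158, "tz": 0, "ax": 0, "ay": 0, "az": -1.6, "fingers": 70}
    - {"tx": 98, "ty": -199, "tz": 0, "ax": 0, "ay": 0, "az": -1.6, "fingers": 70}

```text
clock: 33.25
tcp_pos: [0.5204, 0.2617, 0.3211]
tcp_rot: [[0.653, 0.757, -0.002], [0.757, -0.653, -0.001], [-0.002, -0.001, -1.0]]
force: [0.2, 0.2, -0.3]
finger_gap: 0.0695
finger_force: 0.0
```

Emit:
play_rows:
  increments:
    - {"tx": 0, "ty": 0, "tz": 5, "ax": 0, "ay": 0, "az": 0, "fingers": 70}
    - {"tx": 0, "ty": 0, "tz": 15, "ax": 0, "ay": 0, "az": 0, "fingers": 70}
    - {"tx": 0, "ty": 0, "tz": 25, "ax": 0, "ay": 0, "az": 0, "fingers": 70}
    - {"tx": 0, "ty": 0, "tz": 25, "ax": 0, "ay": 0, "az": 0, "fingers": 70}
    - {"tx": 0, "ty": 0, "tz": 25, "ax": 0, "ay": 0, "az": 0, "fingers": 70}

```text
clock: 33.75
tcp_pos: [0.5225, 0.2584, 0.2965]
tcp_rot: [[0.655, 0.755, -0.001], [0.755, -0.655, -0.001], [-0.001, 0.0, -1.0]]
force: [-0.5, 0.5, 0.2]
finger_gap: 0.0694
finger_force: 0.0
```

Run:
```python
from h import *
go(tw((-.157,.0973)),.058,-40.75)
```

```text
t [ 1.2 -1.6 67.1] a [ 0.02  0.07 -0.2 ] clock 33.8 gap 69.4 F 0.0 [-0.5  0.5  0.2]
```

Emit:
play_rows:
  increments:
    - {"tx": 1, "ty": -0.5, "tz": 20, "ax": 0, "ay": 0, "az": 0, "fingers": 70}
    - {"tx": 1, "ty": -0.5, "tz": 45, "ax": 0, "ay": 0, "az": 0, "fingers": 70}
    - {"tx": 1, "ty": -0.5, "tz": 61, "ax": 0, "ay": 0, "az": 0, "fingers": 70}
    - {"tx": 1, "ty": -0.5, "tz": 68, "ax": 0, "ay": 0, "az": 0, "fingers": 70}
    - {"tx": 1, "ty": -0.5, "tz": 68, "ax": 0, "ay": 0, "az": 0, "fingers": 66}

```text
clock: 34.25
tcp_pos: [0.5223, 0.2605, 0.2284]
tcp_rot: [[0.654, 0.757, -0.001], [0.757, -0.654, -0.001], [-0.001, -0.0, -1.0]]
force: [-0.4, 1.0, 0.3]
finger_gap: 0.0664
finger_force: 0.0
```

Emit:
play_rows:
  increments:
    - {"tx": 0, "ty": 0, "tz": 0, "ax": 0, "ay": 0, "az": 0, "fingers": 61}
    - {"tx": 0, "ty": 0, "tz": 0, "ax": 0, "ay": 0, "az": 0, "fingers": 56}
    - {"tx": 0, "ty": 0, "tz": 0, "ax": 0, "ay": 0, "az": 0, "fingers": 51}
    - {"tx": 0, "ty": 0, "tz": 0, "ax": 0, "ay": 0, "az": 0, "fingers": 48}

```text
clock: 34.65
tcp_pos: [0.5224, 0.2612, 0.2296]
tcp_rot: [[0.653, 0.757, 0.001], [0.757, -0.653, 0.001], [0.001, 0.0, -1.0]]
force: [1.0, 0.1, 0.0]
finger_gap: 0.048
finger_force: 0.3
```

Emit:
play_rows:
  increments:
    - {"tx": 0, "ty": 0, "tz": 0, "ax": 0, "ay": 0, "az": 0, "fingers": 46}
    - {"tx": 0, "ty": 0, "tz": 0, "ax": 0, "ay": 0, "az": 0, "fingers": 44}
    - {"tx": 0, "ty": 0, "tz": 0, "ax": 0, "ay": 0, "az": 0, "fingers": 42}
    - {"tx": 0, "ty": 0, "tz": 0, "ax": 0, "ay": 0, "az": 0, "fingers": 40}
    - {"tx": 0, "ty": 0, "tz": 0, "ax": 0, "ay": 0, "az": 0, "fingers": 40}

```text
clock: 35.15
tcp_pos: [0.5229, 0.2608, 0.2294]
tcp_rot: [[0.654, 0.757, 0.002], [0.757, -0.654, -0.0], [0.001, 0.001, -1.0]]
force: [3.7, -3.5, 3.2]
finger_gap: 0.0457
finger_force: 5.0
```

Run:
```python
from h import *
go(tw((-.157,.0973)),.058,-40.75)
```

```text
t [-0.9 -0.2 -0. ] a [ 0.08 -0.07 -0.06] clock 35.1 gap 45.7 F 5.000170469284058 [ 3.7 -3.5  3.2]
```

Emit:
play_rows:
  increments:
    - {"tx": 0, "ty": 0.8, "tz": 0, "ax": 0, "ay": 0, "az": 0, "fingers": 40}
    - {"tx": 0, "ty": 0.8, "tz": -5, "ax": 0, "ay": 0, "az": 0, "fingers": 40}
    - {"tx": 0, "ty": 0.8, "tz": -15, "ax": 0, "ay": 0, "az": 0, "fingers": 40}
    - {"tx": 0, "ty": 0.8, "tz": -35, "ax": 0, "ay": 0, "az": 0, "fingers": 40}
    - {"tx": 0, "ty": 0.8, "tz": -65, "ax": 0, "ay": 0, "az": 0, "fingers": 40}

```text
clock: 35.65
tcp_pos: [0.5215, 0.2608, 0.2935]
tcp_rot: [[0.653, 0.758, -0.005], [0.758, -0.653, -0.002], [-0.004, -0.002, -1.0]]
force: [0.5, 0.0, 0.5]
finger_gap: 0.0456
finger_force: 5.0
```

Emit:
play_rows:
  increments:
    - {"tx": 0, "ty": 0, "tz": -25, "ax": 0, "ay": 0, "az": 0, "fingers": 40}
    - {"tx": 0, "ty": 0, "tz": -30, "ax": 0, "ay": 0, "az": 0, "fingers": 40}
    - {"tx": 0, "ty": 0, "tz": -30, "ax": 0, "ay": 0, "az": 0, "fingers": 40}
    - {"tx": 0, "ty": 0, "tz": -30, "ax": 0, "ay": 0, "az": 0, "fingers": 40}

```text
clock: 36.05
tcp_pos: [0.522, 0.2607, 0.3229]
tcp_rot: [[0.653, 0.758, -0.002], [0.758, -0.653, -0.001], [-0.002, -0.001, -1.0]]
force: [0.0, -0.6, -0.9]
finger_gap: 0.0454
finger_force: 5.0
```

Run:
```python
from h import *
go(tw((-.0418,.0793)),.076,-42.4)
```

```text
t [-21.5 115.1  75.5] a [-0.07  0.11  1.65] clock 36.0 gap 45.4 F 4.999980479478836 [ 0.  -0.6 -0.9]
```

Emit:
play_rows:
  increments:
    - {"tx": -5, "ty": 25, "tz": 0, "ax": 0, "ay": 0, "az": 0.5, "fingers": 40}
    - {"tx": -11, "ty": 58, "tz": 0, "ax": 0, "ay": 0, "az": 1, "fingers": 40}
    - {"tx": -18, "ty": 92, "tz": 0, "ax": 0, "ay": 0, "az": 1.6, "fingers": 40}
    - {"tx": -21, "ty": 112, "tz": 5, "ax": 0, "ay": 0, "az": 1.6, "fingers": 40}
    - {"tx": -21.5, "ty": 115, "tz": 20, "ax": 0, "ay": 0, "az": 1.6, "fingers": 40}

```text
clock: 36.55
tcp_pos: [0.5972, 0.1661, 0.3034]
tcp_rot: [[0.678, 0.735, 0.001], [0.735, -0.678, -0.001], [-0.0, 0.002, -1.0]]
force: [0.4, 0.3, -0.8]
finger_gap: 0.0455
finger_force: 5.0
```

Emit:
play_rows:
  increments:
    - {"tx": 0, "ty": 0, "tz": 15, "ax": 0, "ay": 0, "az": 0, "fingers": 40}
    - {"tx": 0, "ty": 0, "tz": 25, "ax": 0, "ay": 0, "az": 0, "fingers": 40}
    - {"tx": 0, "ty": 0, "tz": 29, "ax": 0, "ay": 0, "az": 0, "fingers": 40}
    - {"tx": 0, "ty": 0, "tz": 29, "ax": 0, "ay": 0, "az": 0, "fingers": 40}
    - {"tx": 0, "ty": 0, "tz": 29, "ax": 0, "ay": 0, "az": 0, "fingers": 40}

```text
clock: 37.05
tcp_pos: [0.5958, 0.1698, 0.2752]
tcp_rot: [[0.673, 0.739, 0.0], [0.739, -0.673, 0.0], [0.0, 0.0, -1.0]]
force: [-0.4, -0.2, -0.6]
finger_gap: 0.0456
finger_force: 5.0
```

Run:
```python
from h import *
go(tw((-.0418,.0793)),.076,-42.4)
```

```text
t [-0.9 -0.2 27.8] a [ 0.01 -0.03  0.07] clock 37.0 gap 45.6 F 4.99996080994606 [-0.4 -0.2 -0.6]
```

Emit:
play_rows:
  increments:
    - {"tx": -0.5, "ty": 0, "tz": 10, "ax": 0, "ay": 0, "az": 0, "fingers": 40}
    - {"tx": -0.5, "ty": 0, "tz": 18, "ax": 0, "ay": 0, "az": 0, "fingers": 40}
    - {"tx": -0.5, "ty": 0, "tz": 22, "ax": 0, "ay": 0, "az": 0, "fingers": 40}
    - {"tx": -0.5, "ty": 0, "tz": 25, "ax": 0, "ay": 0, "az": 0, "fingers": 40}
    - {"tx": -0.5, "ty": 0, "tz": 26, "ax": 0, "ay": 0, "az": 0, "fingers": 40}

```text
clock: 37.55
tcp_pos: [0.5958, 0.1686, 0.2489]
tcp_rot: [[0.674, 0.738, 0.001], [0.738, -0.674, -0.0], [0.0, 0.001, -1.0]]
force: [1.2, -0.1, 1.3]
finger_gap: 0.0458
finger_force: 5.0
```

Emit:
play_rows:
  increments:
    - {"tx": 0, "ty": 0, "tz": 0.8, "ax": 0, "ay": 0, "az": 0, "fingers": 40}
    - {"tx": 0, "ty": 0, "tz": 1.6, "ax": 0, "ay": 0, "az": 0, "fingers": 40}
    - {"tx": 0, "ty": 0, "tz": 2.2, "ax": 0, "ay": 0, "az": 0, "fingers": 40}
    - {"tx": 0, "ty": 0, "tz": 2.2, "ax": 0, "ay": 0, "az": 0, "fingers": 40}
    - {"tx": 0, "ty": 0, "tz": 2.2, "ax": 0, "ay": 0, "az": 0, "fingers": 40}

```text
clock: 38.05
tcp_pos: [0.5965, 0.1685, 0.248]
tcp_rot: [[0.674, 0.738, 0.003], [0.738, -0.674, 0.0], [0.003, 0.002, -1.0]]
force: [2.6, 0.1, 5.0]
finger_gap: 0.0456
finger_force: 5.0
```

Emit:
play_rows:
  increments:
    - {"tx": 0, "ty": 0, "tz": 0, "ax": 0, "ay": 0, "az": 0, "fingers": 47}
    - {"tx": 0, "ty": 0, "tz": 0, "ax": 0, "ay": 0, "az": 0, "fingers": 50}
    - {"tx": 0, "ty": 0, "tz": 0, "ax": 0, "ay": 0, "az": 0, "fingers": 56}
    - {"tx": 0, "ty": 0, "tz": 0, "ax": 0, "ay": 0, "az": 0, "fingers": 66}
    - {"tx": 0, "ty": 0, "tz": 0, "ax": 0, "ay": 0, "az": 0, "fingers": 70}

```text
clock: 38.55
tcp_pos: [0.5953, 0.1688, 0.2465]
tcp_rot: [[0.674, 0.739, -0.001], [0.739, -0.674, -0.0], [-0.001, -0.0, -1.0]]
force: [-0.5, 0.3, 0.1]
finger_gap: 0.069
finger_force: 0.0
```

Emit:
play_rows:
  increments:
    - {"tx": 0, "ty": 0, "tz": -15, "ax": 0, "ay": 0, "az": 0, "fingers": 70}
    - {"tx": 0, "ty": 0, "tz": -40, "ax": 0, "ay": 0, "az": 0, "fingers": 70}
    - {"tx": 0, "ty": 0, "tz": -80, "ax": 0, "ay": 0, "az": 0, "fingers": 70}
    - {"tx": 0, "ty": 0, "tz": -120, "ax": 0, "ay": 0, "az": 0, "fingers": 70}
    - {"tx": 0, "ty": 0, "tz": -120, "ax": 0, "ay": 0, "az": 0, "fingers": 50}

```text
clock: 39.05
tcp_pos: [0.5974, 0.1682, 0.3734]
tcp_rot: [[0.675, 0.738, 0.01], [0.738, -0.675, 0.004], [0.01, 0.005, -1.0]]
force: [0.6, -0.1, 0.4]
finger_gap: 0.0643
finger_force: 0.0
```

Run:
```python
from m import *
print(tf(robot.sense()['tcp_pos']))
im=a['img'];cv2.imwrite('pics/n.png',cv2.resize(im[140:320,220:460,::-1],None,fx=3,fy=3,interpolation=2))
for c in ((.0417,-.0854),(.0417,-.0007),(-.0418,.0793)):
    for n,s in(('t',b),('s',a)):
        W=world(s).reshape(-1,3);t=tf(W);k=(np.hypot(*(t-c).T)<.022)&(W[:,2]<.11)&(W[:,2]>.06);q=t[k];z=W[k,2]
        if len(q)>40:
            X=np.linalg.lstsq(np.c_[2*q,z*z,z,np.ones(len(q))],(q**2).sum(1),rcond=None)[0];print(n,c,len(q),X[:2],np.percentile(z,98))
# spoon: differs from worktop: light vs background in top image
W=world(b);im=b['img'].astype(int);reg=(W[...,2]<.03)&(W[...,2]>-.01);reg[:225]=0;reg[330:]=0;reg[:,:340]=0;reg[:,470:]=0
bg=np.median(im[reg],axis=0);print(bg)
d=(im[...,0]-im[...,2])-(bg[0]-bg[2]);m=(reg&(np.abs(d)>12)).astype(np.uint8)*255
tr=tf(W);m[(np.abs(tr[...,0])<.125)&(np.abs(tr[...,1])<.155)]=0
for c in cv2.findContours(m,0,1)[0]:
    if cv2.contourArea(c)>40:
        P=np.array([plane(b,u,v,.004)[:2] for u,v in c.reshape(-1,2)],np.float32);print(cv2.contourArea(c),cv2.minAreaRect(P),c.reshape(-1,2).min(0),c.reshape(-1,2).max(0))
cv2.imwrite('pics/o.png',cv2.resize(np.vstack([b['img'][240:310,350:450,::-1],cv2.cvtColor(m,8)[240:310,350:450]]),None,fx=4,fy=4,interpolation=2))
```

```text
[-0.041   0.0793]
t (0.0417, -0.0854) 428 [ 0.0422 -0.0858] 0.08975926443917723
s (0.0417, -0.0854) 218 [ 0.0427 -0.0867] 0.0894701764516257
t (0.0417, -0.0007) 408 [ 0.0414 -0.0012] 0.08946383708389444
s (0.0417, -0.0007) 181 [ 0.0422 -0.0023] 0.08952206430673933
t (-0.0418, 0.0793) 406 [-0.0411  0.0785] 0.08920118025223146
s (-0.0418, 0.0793) 137 [-0.0408  0.0767] 0.089577006189085
[169. 174. 164.]
42.0 ((0.3669920563697815, -0.17821842432022095), (0.0024977289140224457, 0.20114760100841522), 41.84623336791992) [395 260] [468 329]
386.0 ((0.40687865018844604, -0.11787569522857666), (0.02717847190797329, 0.12966281175613403), 35.58827209472656) [375 253] [427 296]
```

View pics/n.png

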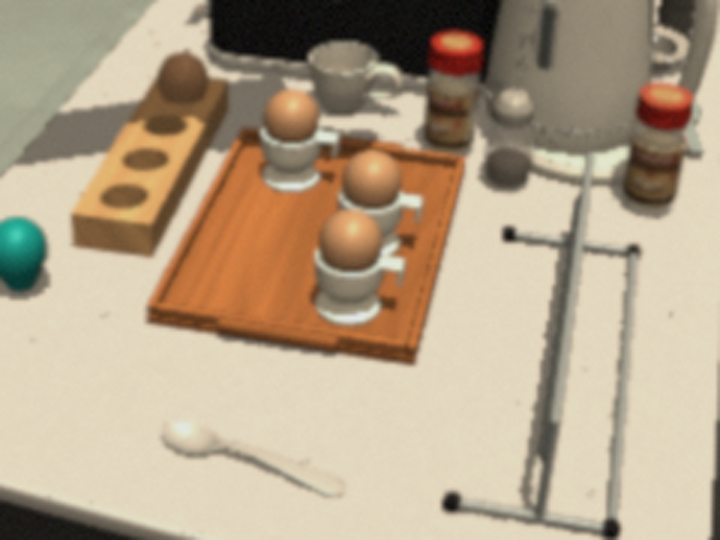

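View pics/o.png

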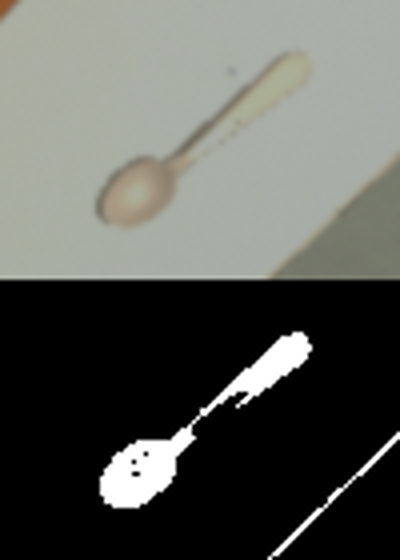

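All three eggs are seated with tops at about 0.0895 m, and one spare stands in the rack. The spoon is undisturbed: middle at (0.407,-0.118), handle direction -54.4°. Moving to it.

Run:
```python
from h import *
print(plane(snap('top'),384.5,287.5,.004),robot.sense()['joint_pos'].round(2))
go((.4011,-.1098),.15,35.6)
```

```text
[ 0.38126581 -0.08244138  0.004     ] [-0.87  0.53  0.74  1.76 -0.42  1.02 -0.71]
t [-336.7   44.5   45.5] a [-1.000e-02 -4.000e-02 -7.798e+01] clock 39.2 gap 51.9 F 0.0 [ 0.4  0.2 -0.3]
```

Emit:
play_rows:
  increments:
    - {"tx": -35, "ty": 5, "tz": 0, "ax": 0, "ay": 0, "az": -8, "fingers": 36}
    - {"tx": -70, "ty": 10, "tz": 0, "ax": 0, "ay": 0, "az": -16, "fingers": 36}
    - {"tx": -105, "ty": 15, "tz": 0, "ax": 0, "ay": 0, "az": -24, "fingers": 36}
    - {"tx": -140, "ty": 20, "tz": 0, "ax": 0, "ay": 0, "az": -32, "fingers": 36}
    - {"tx": -175, "ty": 24, "tz": 0, "ax": 0, "ay": 0, "az": -40, "fingers": 36}

```text
clock: 39.7
tcp_pos: [0.4938, 0.0223, 0.3656]
tcp_rot: [[0.036, 0.999, -0.003], [0.999, -0.036, -0.001], [-0.001, -0.003, -1.0]]
force: [0.6, -0.7, -0.2]
finger_gap: 0.0361
finger_force: 0.0
```

Run:
```python
from h import *
print(robot.sense()['joint_pos'].round(2))
go((.4011,-.1098),.15,35.6)
```

```text
[-0.67  0.28  0.65  2.05 -0.22  0.88  0.07]
t [-135.3  -87.8   44.5] a [-1.600e-01  1.000e-02 -3.765e+01] clock 39.7 gap 36.1 F 0.0 [ 0.6 -0.7 -0.2]
```

Emit:
play_rows:
  increments:
    - {"tx": -27, "ty": -18, "tz": 5, "ax": 0, "ay": 0, "az": -8, "fingers": 36}
    - {"tx": -54, "ty": -36, "tz": 10, "ax": 0, "ay": 0, "az": -16, "fingers": 36}
    - {"tx": -81, "ty": -53, "tz": 15, "ax": 0, "ay": 0, "az": -24, "fingers": 36}
    - {"tx": -108, "ty": -70, "tz": 25, "ax": 0, "ay": 0, "az": -32, "fingers": 36}
    - {"tx": -135, "ty": -88, "tz": 40, "ax": 0, "ay": 0, "az": -37.5, "fingers": 36}

```text
clock: 40.2
tcp_pos: [0.4006, -0.1086, 0.3261]
tcp_rot: [[-0.58, 0.815, -0.001], [0.815, 0.58, 0.0], [0.0, -0.0, -1.0]]
force: [0.5, -0.1, -0.1]
finger_gap: 0.0359
finger_force: 0.0
```

Emit:
play_rows:
  increments:
    - {"tx": 0, "ty": 0, "tz": 20, "ax": 0, "ay": 0, "az": 0, "fingers": 36}
    - {"tx": 0, "ty": 0, "tz": 45, "ax": 0, "ay": 0, "az": 0, "fingers": 36}
    - {"tx": 0, "ty": 0, "tz": 60, "ax": 0, "ay": 0, "az": 0, "fingers": 36}
    - {"tx": 0, "ty": 0, "tz": 60, "ax": 0, "ay": 0, "az": 0, "fingers": 36}
    - {"tx": 0, "ty": 0, "tz": 60, "ax": 0, "ay": 0, "az": 0, "fingers": 36}

```text
clock: 40.7
tcp_pos: [0.4014, -0.108, 0.2664]
tcp_rot: [[-0.575, 0.818, -0.002], [0.818, 0.575, -0.0], [0.001, -0.002, -1.0]]
force: [0.6, 0.0, 1.3]
finger_gap: 0.0358
finger_force: 0.0
```

Run:
```python
from h import *
go((.4011,-.1098),.0215,35.6)
s=snap('scene')
im=s['img'][230:330,240:370];cv2.imwrite('pics/p.png',cv2.resize(im[:,:,::-1],None,fx=4,fy=4,interpolation=2))
```

```text
t [-1.4 -1.1 73.5] a [-0.11 -0.06 -0.51] clock 40.7 gap 35.8 F 0.0 [0.6 0.  1.3]
```

View pics/p.png

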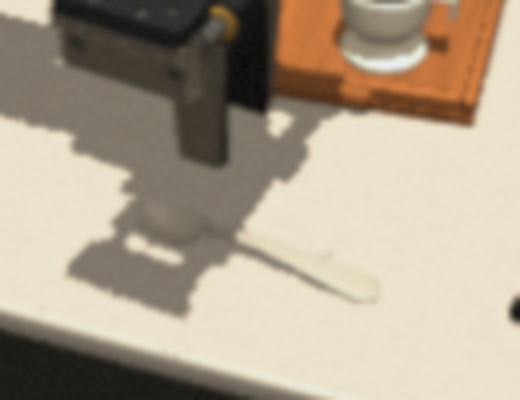

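Emit:
play_rows:
  increments:
    - {"tx": -1.2, "ty": -1, "tz": 30, "ax": 0, "ay": 0, "az": -0.5, "fingers": 36}
    - {"tx": -1.2, "ty": -1, "tz": 55, "ax": 0, "ay": 0, "az": -0.5, "fingers": 36}
    - {"tx": -1.2, "ty": -1, "tz": 66, "ax": 0, "ay": 0, "az": -0.5, "fingers": 36}
    - {"tx": -1.2, "ty": -1, "tz": 71, "ax": 0, "ay": 0, "az": -0.5, "fingers": 36}
    - {"tx": -1.2, "ty": -1, "tz": 71, "ax": 0, "ay": 0, "az": -0.5, "fingers": 36}

```text
clock: 41.25
tcp_pos: [0.4018, -0.1096, 0.196]
tcp_rot: [[-0.582, 0.813, 0.0], [0.813, 0.582, 0.0], [-0.0, 0.0, -1.0]]
force: [0.9, -0.8, -0.6]
finger_gap: 0.0357
finger_force: 0.0
```

Emit:
play_rows:
  increments:
    - {"tx": 0, "ty": 0, "tz": 0, "ax": 0, "ay": 0, "az": 0, "fingers": 36}
    - {"tx": 0, "ty": 0, "tz": 0, "ax": 0, "ay": 0, "az": 0, "fingers": 36}

```text
clock: 41.45
tcp_pos: [0.402, -0.1095, 0.1966]
tcp_rot: [[-0.582, 0.813, 0.002], [0.813, 0.582, -0.0], [-0.001, 0.001, -1.0]]
force: [0.1, 0.2, -0.2]
finger_gap: 0.0359
finger_force: 0.0
```

Run:
```python
from h import *
go((.4011,-.1098),.0215,35.6)
```

```text
t [ 0.3 -0.9  3.7] a [0.08 0.06 0.01] clock 41.5 gap 35.9 F 0.0 [ 0.1  0.2 -0.2]
```

Emit:
play_rows:
  increments:
    - {"tx": 0, "ty": 0, "tz": 2, "ax": 0, "ay": 0, "az": 0, "fingers": 36}
    - {"tx": 0, "ty": 0, "tz": 3.7, "ax": 0, "ay": 0, "az": 0, "fingers": 30}
    - {"tx": 0, "ty": 0, "tz": 3.7, "ax": 0, "ay": 0, "az": 0, "fingers": 22}
    - {"tx": 0, "ty": 0, "tz": 3.7, "ax": 0, "ay": 0, "az": 0, "fingers": 14}
    - {"tx": 0, "ty": 0, "tz": 3.7, "ax": 0, "ay": 0, "az": 0, "fingers": 7}
  force: 15

```text
clock: 41.95
tcp_pos: [0.4016, -0.1095, 0.1921]
tcp_rot: [[-0.582, 0.813, -0.0], [0.813, 0.582, 0.0], [0.0, -0.0, -1.0]]
force: [0.5, 1.0, -0.7]
finger_gap: 0.0225
finger_force: 14.9
```

Emit:
play_rows:
  increments:
    - {"tx": 0, "ty": 0, "tz": 0, "ax": 0, "ay": 0, "az": 0, "fingers": 0}
    - {"tx": 0, "ty": 0, "tz": 0, "ax": 0, "ay": 0, "az": 0, "fingers": 0}
    - {"tx": 0, "ty": 0, "tz": 0, "ax": 0, "ay": 0, "az": 0, "fingers": 0}
    - {"tx": 0, "ty": 0, "tz": 0, "ax": 0, "ay": 0, "az": 0, "fingers": 0}

```text
clock: 42.35
tcp_pos: [0.4016, -0.1095, 0.1921]
tcp_rot: [[-0.582, 0.813, 0.0], [0.813, 0.582, 0.0], [-0.0, 0.0, -1.0]]
force: [-0.4, -0.3, -0.4]
finger_gap: 0.0227
finger_force: 14.9
```

Run:
```python
from h import *
go((.4011,-.1098),.0215,35.6)
```

```text
t [ 0.  -0.6 -0.8] a [0.   0.   0.01] clock 42.4 gap 22.7 F 14.881659459206276 [-0.4 -0.3 -0.4]
```

The gap of 22.7 mm means the pads caught the bowl. Reopen, shift 18 mm toward the handle and close again.

Emit:
play_rows:
  increments:
    - {"tx": 0, "ty": 0, "tz": 0, "ax": 0, "ay": 0, "az": 0, "fingers": 30}
    - {"tx": 0, "ty": 0, "tz": 0, "ax": 0, "ay": 0, "az": 0, "fingers": 40}
    - {"tx": -8, "ty": 0, "tz": 0, "ax": 0, "ay": 0, "az": 0, "fingers": 40}
    - {"tx": -18, "ty": 0, "tz": 0, "ax": 0, "ay": 0, "az": 0, "fingers": 40}
    - {"tx": -18, "ty": 0, "tz": 0, "ax": 0, "ay": 0, "az": 0, "fingers": 40}

```text
clock: 42.85
tcp_pos: [0.4132, -0.1255, 0.1923]
tcp_rot: [[-0.581, 0.814, 0.002], [0.814, 0.581, -0.001], [-0.002, 0.001, -1.0]]
force: [-0.5, 0.2, -1.1]
finger_gap: 0.0397
finger_force: 0.0
```

Emit:
play_rows:
  increments:
    - {"tx": 0, "ty": 0, "tz": 0, "ax": 0, "ay": 0, "az": 0, "fingers": 30}
    - {"tx": 0, "ty": 0, "tz": 0, "ax": 0, "ay": 0, "az": 0, "fingers": 20}
    - {"tx": 0, "ty": 0, "tz": 0, "ax": 0, "ay": 0, "az": 0, "fingers": 10}
    - {"tx": 0, "ty": 0, "tz": 0, "ax": 0, "ay": 0, "az": 0, "fingers": 0}
    - {"tx": 0, "ty": 0, "tz": 0, "ax": 0, "ay": 0, "az": 0, "fingers": 0}

```text
clock: 43.35
tcp_pos: [0.412, -0.124, 0.1921]
tcp_rot: [[-0.582, 0.813, -0.0], [0.813, 0.582, 0.0], [0.0, -0.0, -1.0]]
force: [0.1, 0.3, 0.6]
finger_gap: 0.0207
finger_force: 14.9
```

Emit:
play_rows:
  increments:
    - {"tx": 0, "ty": 0, "tz": 0, "ax": 0, "ay": 0, "az": 0, "fingers": 0}
    - {"tx": 0, "ty": 0, "tz": 0, "ax": 0, "ay": 0, "az": 0, "fingers": 0}
    - {"tx": 0, "ty": 0, "tz": 0, "ax": 0, "ay": 0, "az": 0, "fingers": 0}

```text
clock: 43.65
tcp_pos: [0.4121, -0.1241, 0.1921]
tcp_rot: [[-0.582, 0.813, 0.0], [0.813, 0.582, -0.0], [-0.0, 0.0, -1.0]]
force: [-0.5, 0.2, -0.4]
finger_gap: 0.0207
finger_force: 14.9
```

Run:
```python
from h import *
go((.4011,-.1098),.0215,35.6)
b=snap('top');a=snap('scene')
for n,s,(u0,u1,v0,v1) in(('t',b,(340,470,225,330)),('s',a,(260,360,260,320))):
    W=world(s);w=W[v0:v1,u0:u1].reshape(-1,3);im=s['img'][v0:v1,u0:u1].reshape(-1,3)
    k=(w[:,2]>.0035)&(w[:,2]<.016)&(np.abs(w[:,0]-.41)<.09)&(np.abs(w[:,1]+.12)<.09)
    p=w[k][:,:2];d=np.array([.582,-.813]);q=p-[.4069,-.1179]
    print(n,k.sum(),'along',np.percentile(q@d,[2,25,50,75,98]).round(3),'across',np.percentile(q@[.813,.582],[2,50,98]).round(3))
```

```text
t [18.  -0.6 -0.8] a [0.   0.   0.01] clock 43.6 gap 20.7 F 14.881043091590982 [-0.5  0.2 -0.4]
t 224 along [-0.086 -0.055 -0.039 -0.026  0.101] across [-0.039 -0.001  0.104]
s 229 along [-0.05   0.014  0.024  0.044  0.065] across [-0.05  -0.003  0.014]
```

The gap tapers smoothly from 22.7 to 20.7 mm along the spoon, so it is firmly held. Lift.

Emit:
play_rows:
  increments:
    - {"tx": 0, "ty": 0, "tz": -5, "ax": 0, "ay": 0, "az": 0, "fingers": 0}
    - {"tx": 0, "ty": 0, "tz": -15, "ax": 0, "ay": 0, "az": 0, "fingers": 0}
    - {"tx": 0, "ty": 0, "tz": -35, "ax": 0, "ay": 0, "az": 0, "fingers": 0}
    - {"tx": 0, "ty": 0, "tz": -65, "ax": 0, "ay": 0, "az": 0, "fingers": 0}
    - {"tx": 0, "ty": 0, "tz": -95, "ax": 0, "ay": 0, "az": 0, "fingers": 0}

```text
clock: 44.25
tcp_pos: [0.4117, -0.1242, 0.2885]
tcp_rot: [[-0.582, 0.813, -0.001], [0.813, 0.582, -0.0], [0.0, -0.001, -1.0]]
force: [0.2, 0.7, 0.0]
finger_gap: 0.0203
finger_force: 14.9
```

Emit:
play_rows:
  increments:
    - {"tx": 0, "ty": 0, "tz": -30, "ax": 0, "ay": 0, "az": 0, "fingers": 0}
    - {"tx": 0, "ty": 0, "tz": -35, "ax": 0, "ay": 0, "az": 0, "fingers": 0}
    - {"tx": 0, "ty": 0, "tz": -35, "ax": 0, "ay": 0, "az": 0, "fingers": 0}
    - {"tx": 0, "ty": 0, "tz": -35, "ax": 0, "ay": 0, "az": 0, "fingers": 0}

```text
clock: 44.65
tcp_pos: [0.4117, -0.1238, 0.3216]
tcp_rot: [[-0.583, 0.813, -0.001], [0.813, 0.583, 0.0], [0.001, -0.0, -1.0]]
force: [-0.5, 1.0, 0.0]
finger_gap: 0.0205
finger_force: 14.9
```

Run:
```python
from h import *
g=np.array(robot.sense()['tcp_pos']);print(g)
go(tw((-.052,-.048)),.15,-42.4)
a=snap('scene');W=world(a)[:,230:420].reshape(-1,3)
d=np.array([.582,-.813])
k=(np.abs(W[:,0]-.41)<.09)&(np.abs(W[:,1]+.12)<.09);w=W[k]
al=(w[:,:2]-[.4069,-.1179])@d;ac=(w[:,:2]-[.4069,-.1179])@[.813,.582]
for lo,hi in ((.02,.03),(.03,.04),(.04,.05),(.05,.06),(.06,.075),(-.04,-.02),(-.07,-.04)):
    kk=(al>lo)&(al<hi)&(np.abs(ac)<.03)&(w[:,2]>.015)&(w[:,2]<.22);print(lo,kk.sum(),np.percentile(w[kk,2],[5,50,95]).round(3) if kk.sum() else '')
```

```text
[ 0.4116645  -0.12375461  0.32155486]
t [114.9 193.1   0.2] a [-6.000e-02 -2.000e-02  7.803e+01] clock 44.6 gap 20.5 F 14.88116380671272 [-0.5  1.   0. ]
0.02 27 [0.138 0.139 0.141]
0.03 32 [0.136 0.137 0.139]
0.04 36 [0.134 0.136 0.137]
0.05 35 [0.133 0.134 0.136]
0.06 23 [0.131 0.133 0.134]
-0.04 53 [0.131 0.134 0.138]
-0.07 109 [0.131 0.134 0.137]
```

Emit:
play_rows:
  increments:
    - {"tx": 15, "ty": 25, "tz": 0, "ax": 0, "ay": 0, "az": 8, "fingers": 0}
    - {"tx": 35, "ty": 58, "tz": 0, "ax": 0, "ay": 0, "az": 16, "fingers": 0}
    - {"tx": 56, "ty": 94, "tz": 0, "ax": 0, "ay": 0, "az": 24, "fingers": 0}
    - {"tx": 77, "ty": 130, "tz": 0, "ax": 0, "ay": 0, "az": 32, "fingers": 0}
    - {"tx": 98, "ty": 165, "tz": 0, "ax": 0, "ay": 0, "az": 40, "fingers": 0}

```text
clock: 45.2
tcp_pos: [0.4893, 0.0531, 0.3208]
tcp_rot: [[0.083, 0.997, -0.002], [0.997, -0.083, -0.001], [-0.001, -0.002, -1.0]]
force: [0.4, -1.0, -0.0]
finger_gap: 0.0209
finger_force: 14.9
```

Emit:
play_rows:
  increments:
    - {"tx": 0, "ty": 0, "tz": 0, "ax": 0, "ay": 0, "az": 8, "fingers": 0}
    - {"tx": 0, "ty": 0, "tz": 0, "ax": 0, "ay": 0, "az": 16, "fingers": 0}
    - {"tx": 0, "ty": 0, "tz": 0, "ax": 0, "ay": 0, "az": 24, "fingers": 0}
    - {"tx": 0, "ty": 0, "tz": 0, "ax": 0, "ay": 0, "az": 32, "fingers": 0}
    - {"tx": 0, "ty": 0, "tz": 0, "ax": 0, "ay": 0, "az": 38, "fingers": 0}

```text
clock: 45.7
tcp_pos: [0.4888, 0.0516, 0.3207]
tcp_rot: [[0.678, 0.735, -0.003], [0.735, -0.678, -0.002], [-0.003, -0.001, -1.0]]
force: [-0.4, -0.7, -0.7]
finger_gap: 0.0206
finger_force: 14.9
```

Emit:
play_rows:
  increments:
    - {"tx": 0, "ty": 0, "tz": 0, "ax": 0, "ay": 0, "az": 0, "fingers": 0}
    - {"tx": 0, "ty": 0, "tz": 0, "ax": 0, "ay": 0, "az": 0, "fingers": 0}

```text
clock: 45.9
tcp_pos: [0.4889, 0.0517, 0.3212]
tcp_rot: [[0.672, 0.74, -0.002], [0.74, -0.672, -0.001], [-0.002, -0.0, -1.0]]
force: [-0.3, -0.6, -0.7]
finger_gap: 0.0204
finger_force: 14.9
```

Run:
```python
from h import *
go(tw((-.052,-.048)),.0275,-42.4)
```

```text
t [ 31.4 -11.  122.2] a [-0.02  0.12  0.15] clock 45.9 gap 20.4 F 14.881267239397857 [-0.3 -0.6 -0.7]
```

Emit:
play_rows:
  increments:
    - {"tx": 15, "ty": -5, "tz": 0, "ax": 0, "ay": 0, "az": 0, "fingers": 0}
    - {"tx": 31, "ty": -11, "tz": 5, "ax": 0, "ay": 0, "az": 0, "fingers": 0}
    - {"tx": 31, "ty": -11, "tz": 35, "ax": 0, "ay": 0, "az": 0, "fingers": 0}
    - {"tx": 31, "ty": -11, "tz": 70, "ax": 0, "ay": 0, "az": 0, "fingers": 0}
    - {"tx": 31, "ty": -11, "tz": 90, "ax": 0, "ay": 0, "az": 0, "fingers": 0}

```text
clock: 46.4
tcp_pos: [0.5016, 0.0839, 0.2294]
tcp_rot: [[0.672, 0.741, -0.003], [0.741, -0.672, -0.0], [-0.002, -0.002, -1.0]]
force: [0.2, 0.3, 0.4]
finger_gap: 0.0202
finger_force: 14.9
```

Emit:
play_rows:
  increments:
    - {"tx": 0, "ty": 0, "tz": 10, "ax": 0, "ay": 0, "az": 0, "fingers": 0}
    - {"tx": 0, "ty": 0, "tz": 20, "ax": 0, "ay": 0, "az": 0, "fingers": 0}
    - {"tx": 0, "ty": 0, "tz": 25, "ax": 0, "ay": 0, "az": 0, "fingers": 0}
    - {"tx": 0, "ty": 0, "tz": 25, "ax": 0, "ay": 0, "az": 0, "fingers": 0}
    - {"tx": 0, "ty": 0, "tz": 25, "ax": 0, "ay": 0, "az": 0, "fingers": 0}

```text
clock: 46.9
tcp_pos: [0.5023, 0.082, 0.2077]
tcp_rot: [[0.674, 0.739, 0.001], [0.739, -0.674, 0.001], [0.001, 0.001, -1.0]]
force: [0.2, 0.7, -0.1]
finger_gap: 0.0203
finger_force: 14.9
```

Run:
```python
from h import *
go(tw((-.052,-.048)),.0275,-42.4)
```

```text
t [-0.4 -0.6  8.8] a [ 0.03 -0.07  0.01] clock 46.9 gap 20.3 F 14.88120120484382 [ 0.2  0.7 -0.1]
```

Emit:
play_rows:
  increments:
    - {"tx": 0, "ty": 0, "tz": 4, "ax": 0, "ay": 0, "az": 0, "fingers": 0}
    - {"tx": 0, "ty": 0, "tz": 7, "ax": 0, "ay": 0, "az": 0, "fingers": 0}
    - {"tx": 0, "ty": 0, "tz": 8.3, "ax": 0, "ay": 0, "az": 0, "fingers": 0}
    - {"tx": 0, "ty": 0, "tz": 8.3, "ax": 0, "ay": 0, "az": 0, "fingers": 0}
    - {"tx": 0, "ty": 0, "tz": 8.3, "ax": 0, "ay": 0, "az": 0, "fingers": 0}

```text
clock: 47.4
tcp_pos: [0.502, 0.0821, 0.199]
tcp_rot: [[0.674, 0.739, 0.0], [0.739, -0.674, 0.0], [0.0, -0.0, -1.0]]
force: [-0.4, 0.4, 3.5]
finger_gap: 0.0206
finger_force: 14.9
```

Emit:
play_rows:
  increments:
    - {"tx": 0, "ty": 0, "tz": 0, "ax": 0, "ay": 0, "az": 0, "fingers": 22}
    - {"tx": 0, "ty": 0, "tz": 0, "ax": 0, "ay": 0, "az": 0, "fingers": 28}
    - {"tx": 0, "ty": 0, "tz": 0, "ax": 0, "ay": 0, "az": 0, "fingers": 36}
    - {"tx": 0, "ty": 0, "tz": 0, "ax": 0, "ay": 0, "az": 0, "fingers": 36}
    - {"tx": 0, "ty": 0, "tz": 0, "ax": 0, "ay": 0, "az": 0, "fingers": 36}

```text
clock: 47.9
tcp_pos: [0.5019, 0.0819, 0.1987]
tcp_rot: [[0.674, 0.739, 0.0], [0.739, -0.674, -0.0], [-0.0, 0.0, -1.0]]
force: [1.0, -0.4, -0.6]
finger_gap: 0.0361
finger_force: 0.0
```

Emit:
play_rows:
  increments:
    - {"tx": 0, "ty": 0, "tz": -10, "ax": 0, "ay": 0, "az": 0, "fingers": 36}
    - {"tx": 0, "ty": 0, "tz": -35, "ax": 0, "ay": 0, "az": 0, "fingers": 36}
    - {"tx": 0, "ty": 0, "tz": -75, "ax": 0, "ay": 0, "az": 0, "fingers": 36}
    - {"tx": 0, "ty": 0, "tz": -120, "ax": 0, "ay": 0, "az": 0, "fingers": 36}
    - {"tx": 0, "ty": 0, "tz": -160, "ax": 0, "ay": 0, "az": 0, "fingers": 36}

```text
clock: 48.4
tcp_pos: [0.5018, 0.0815, 0.3611]
tcp_rot: [[0.675, 0.738, 0.0], [0.738, -0.675, -0.0], [0.0, 0.0, -1.0]]
force: [0.4, 0.6, 0.0]
finger_gap: 0.0359
finger_force: 0.0
```

Emit:
play_rows:
  increments:
    - {"tx": 0, "ty": -40, "tz": 0, "ax": 0, "ay": 0, "az": 0, "fingers": 36}
    - {"tx": 0, "ty": -80, "tz": 0, "ax": 0, "ay": 0, "az": 0, "fingers": 36}
    - {"tx": 0, "ty": -110, "tz": 0, "ax": 0, "ay": 0, "az": 0, "fingers": 36}
    - {"tx": 0, "ty": -110, "tz": 0, "ax": 0, "ay": 0, "az": 0, "fingers": 36}
    - {"tx": 0, "ty": -110, "tz": 0, "ax": 0, "ay": 0, "az": 0, "fingers": 36}

```text
clock: 48.9
tcp_pos: [0.4206, 0.1563, 0.3594]
tcp_rot: [[0.673, 0.74, 0.001], [0.74, -0.673, 0.001], [0.001, -0.0, -1.0]]
force: [0.7, 0.4, -0.1]
finger_gap: 0.036
finger_force: 0.0
```

Run:
```python
from m import *
for c in ((.0417,-.0854),(.0417,-.0007),(-.0418,.0793)):
    for n,s in(('t',b),('s',a)):
        W=world(s).reshape(-1,3);t=tf(W);k=(np.hypot(*(t-c).T)<.022)&(W[:,2]<.11)&(W[:,2]>.06);q=t[k];z=W[k,2]
        if len(q)>40:
            X=np.linalg.lstsq(np.c_[2*q,z*z,z,np.ones(len(q))],(q**2).sum(1),rcond=None)[0];print(n,c,len(q),X[:2],np.percentile(z,98))
for n,s in(('t',b),('s',a)):
    W=world(s);t=tf(W);sat=cv2.cvtColor(s['img'],cv2.COLOR_RGB2HSV)[...,1]
    k=(np.abs(t[...,0]+.045)<.04)&(t[...,1]>-.12)&(t[...,1]<.045)&(W[...,2]<.04)&(sat<100)
    if k.sum()>30:
        r=cv2.minAreaRect(t[k].astype(np.float32));print(n,k.sum(),'spoon tray frame',r,np.percentile(W[k][:,2],[2,50,98]).round(4))
W=world(b).reshape(-1,3);t=tf(W);k=(np.hypot(*(t-[-.159,.1546]).T)<.02);print('spare',k.sum(),np.nanpercentile(W[k][:,2],98))
print(robot.sense()['force'],robot.sense()['clock'])
```

```text
t (0.0417, -0.0854) 426 [ 0.042 -0.086] 0.09020231073116786
s (0.0417, -0.0854) 208 [ 0.0428 -0.0868] 0.08959468486498734
t (0.0417, -0.0007) 408 [ 0.0415 -0.001 ] 0.08969455459500403
s (0.0417, -0.0007) 192 [ 0.0422 -0.003 ] 0.08978449652671064
t (-0.0418, 0.0793) 410 [-0.0412  0.0785] 0.08946833538403784
s (-0.0418, 0.0793) 144 [-0.0406  0.0771] 0.08982896793964494
t 456 spoon tray frame ((-0.055545009672641754, -0.0436418280005455), (0.12968000769615173, 0.024136824533343315), 89.50115966796875) [0.0062 0.0127 0.0199]
s 226 spoon tray frame ((-0.0497942678630352, -0.04220859706401825), (0.025379814207553864, 0.13405011594295502), 4.933420658111572) [0.0062 0.0127 0.0205]
spare 334 0.07102273585824985
[ 0.2668 -0.3818 -0.6484] 49.0
```

All three cups and eggs are upright, the spoon lies flat on the tray, and the spare egg is in the rack. Handing in.

```bash
python3 -c "
from workcell import robot
print(robot.sign_off())"
```

```text
the job is handed in; nothing more can be done
None
```

I handed in the job at about 49 s, with the three egg cups upright on the tray, an egg seated in each, the teaspoon flat on the tray and the spare egg still in the rack; the sign-off returned no verdict.

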